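# Turn the blank over under the lapping head's presser lever

## Robot

A 7-joint arm with a two-finger parallel gripper is mounted at the origin on the work surface. World frame = base frame: x ahead of the robot, y to its left, z up, the work surface at z = 0. Lengths are in m, angles in rad, forces in N, time in s.
With the tool pointing down it reaches from about 0.4 to 0.85 m from the base axis. Payload 4.4 kg.
Tool frame: the origin (TCP) lies on the front face of the gripper's body, between the roots of the fingers; the fingertips stand 97 mm ahead of it and the grasp point (between the pads) lies 78 mm ahead of it (ctrl.hold_point_z is the z of the grasp point in the tool frame, in m); z points along the fingers, y is the direction in which the jaws open and shut (so a half turn about z gives the same grasp; the last joint's range is limited). The gripper opens to 94 mm and grips with 3 to 60 N. Pads are 16 mm wide; open, the fingers measure 119 mm over their backs; the gripper's body (75 mm by 177 mm) begins 78 mm behind the grasp point.
Start: joints at [-1.308, 0.628, 0.038, 1.517, -0.027, 0.996, -0.02], TCP at [0.21, 0.615, 0.303] pointing down, gripper open.
Joint ranges: [-3.06, 3.06], [-0.37, 2.12], [-1.25, 1.32], [0.18, 2.47], [-1.1, 4.24], [0.23, 1.98], [-2.94, 2.94]. Speed limits (rad/s): [2.57, 2.57, 3.14, 3.14, 3.14, 3.14, 3.14].

## Interface

Orientations are given as a 3x3 rotation matrix whose columns are the frame's x, y, z axes.
In Python, from plant import ctrl gives the robot as it stands.
- The arm moves only by the tool jog_arm, never from a script. Its argument "moves" is one flat list of numbers, 7 for each row, row after row: the turn, a rotation vector about the tool's x, y, z in degrees, then the shift along the tool's x, y, z in mm, then the closure, from 0 (fully open) to 1 (shut). A call has exactly 5 rows; each row shifts and turns the commanded pose from where the row before left it, along the tool's axes as they then stand; what a row does not reach is not made up. A row lasts 1/8 s, in which the tool goes at most 62.5 mm and 10.7 degrees, less where a joint would pass 70% of its speed; a pose out of reach is approached as far as the arm can. A call with a gripper value outside its range is refused whole. The fingers move at their own pace and stop on an object; the grip force is fixed at half the most. Time passes only in rows, so rows that do not move let the fingers close, or fill a call up. It gives the time, the measured TCP pose, the force and the opening at its end, in the units of the state.
- ctrl.get_obs(): the state, without advancing time (a new reading comes with each control period).
- ctrl.capture(name): name is "side" or "top" or "wrist"; returns a dict with "pixels" (480x640x3 uint8, blue, green, red), "vertical_fov" (degrees; the focal length in pixels is half the picture's height over the tangent of half this angle, whatever the lens; pixels are square), "cx", "cy" (the principal point, pixels), "dist_coeffs" ([k1, k2, p1, p2, k3] as OpenCV has them; the pictures are not rectified), "rvec" (rotation vector, rad) and "tvec" (3), from world to camera coordinates, as OpenCV has them; the wrist camera has in their place "mount" (4x4, takes a point from camera to tool coordinates, whose origin is the TCP and whose axes are the flange's). Camera axes: x right, y down, z forward; pixel columns grow to the right and rows downward; lengths in m; the calibration is good to about 2 mm. A picture is of the moment at which its call begins: read the wrist's pose just before it. There is no depth.
- ctrl.sign_off(): hands the job in, once; it reports no verdict.
Trained networks look in the newest picture that a camera, given by its name, has taken for a name from the list of things; names that differ only in an ending like _2 or _b are one class to them, and where a whole thing is asked for, a point or a joint stands for the part that bears it (a point fixed in the world has none). Each returns a list of dicts, best first, with "p" (0 to 1); they miss things now and then, are a little off and sometimes report something else, mostly with a low value. They report only what shows in the picture. A call takes as long as a camera call. They do not tell look-alikes from the thing itself.
- ctrl.boxes_of(camera, thing): "uv" ([column, row] in pixels, amid what is visible of it).
- ctrl.outline_of(camera, thing): "mask" (480x640 bool, what is visible of it) and "uv" ([column, row] in pixels, amid what is visible of it).
The state is a dict: "clock": time; "q": joint angles; "qd": joint speeds; "joint_efforts": joint torques, N m; "eef_pos": TCP position; "ee_rot": TCP orientation; "contact_force": force on the tool from outside, world axes, zero at the start; "moment": the same for the moment, N m; "grip_width": opening from 0.0 (shut) to 1.0 (fully open).
Only numpy, scipy, OpenCV 4.12 (cv2) and the standard library are available. Lean on these libraries where they do the work, as an engineer would, in place of code of your own. Each camera call takes 0.05 s, during which the arm holds its last target.

## Task

Raise the presser lever on the lapping head, draw the steel blank out of its inclined guide, turn it over so that its grooved face lies against the guide, and slide it back in until its end rests on the lap. Then push the lever back down until the foot bears firmly on the blank, without forcing it, and let go. Leave the stone, bottle, spanner and test block where they are.

Things in the scene. Friction and masses are not known exactly. Their poses are not given: they have to be found in the camera images.
- guide: Inclined steel bed, 62 mm wide, 12 thick, that carries the blank. Origin: on its face, mid-width, at the lap's top. z: up along the bed, 20 degrees off vertical, leaning back towards the robot; y level across it; x out of its face, away from the robot. The face runs z 12 to 82 mm. Fences 7 mm proud, inner faces at y +-24 mm, flaring outwards from z 64 up. Pillars behind it.
- station: The bolted-down station, origin at the table below the guide's origin, z up, x as the guide's x seen from above. Base plate 380 x 460 x 12 mm. Round aluminium lap, fixed, 200 mm across, top 60 mm high, centre 70 mm along x. A post 98 mm to the -y side of the lever pivot, 0.15 m high, carries the head's cross shaft (14 mm thick, along y, at the pivot).
- seat_center (a point): Point fixed on the guide, with the guide's axes: where the blank's centre lies when the blank is flat on the bed, midway between the fences, its end on the lap (4 mm out of the bed, 75 mm up along it).
- blank_center (a point): Centre of the loose blank, a steel bar 150 long (z), 40 wide (y), 8 mm thick (x), about 0.37 kg. It starts in the guide, axes along the guide's, clamped by the foot; the top 68 mm stands free above the bed. Three dark grooves cross its +x face, at first the one away from the bed; the other is plain; its ends are alike. It slides out along the guide's z. Unclamped, its weight keeps it on the bed.
- lever (a joint): Lever angle (rad) about its level pivot, along the guide's y. 0: down, foot just touching the seated blank; grows as the knob is raised, stop at 1.1; below 0 the foot presses (or, with no blank, goes on to -0.2). The hinge is stiff: it stays where left; about 2 N at the knob moves it. At 1.0 the foot is some 35 mm clear of the blank.
- lever_knob (a point): Centre of the lever's knob: a black bar 30 mm long along the guide's y, 16 mm thick, on a 7 mm rod, 78 mm from the pivot. Lever down: it is beyond the pivot, over the lap, rod 10 degrees above level; at joint 1.0, 67 degrees above level, knob about 0.20 m above the table. It can be pinched by its two ends from above and turns in the fingers.
- lever_pivot (a point): Centre of the lever's pivot on the head, about 0.13 m above the table; the lever turns in the upright plane through it, square to the guide's y.
- foot_toe (a point): Tip of the presser foot, a short sprung arm with a rubber-edged toe on the lever, giving 3 N per mm for 3 mm, then rigid. It meets the blank's outer face 32 mm up along the guide's z. Force there is about 2.6 times the push at the knob. Pressed with 4 to 8 N at the knob it bears firmly and stays so when let go; at rest with 2 N it is clamped; over 15 N at the knob is forcing it.
- presser_foot: The same presser foot as a solid part; origin at the pivot, axes as the guide's when the lever is down.
- dressing_stone: Bystander: brick-coloured stone 25 x 80 x 18 mm lying on the base plate, origin under its middle.
- oil_bottle: Bystander: white bottle 36 mm across, 75 mm high, standing on the base plate, origin under its middle.
- spanner: Bystander: steel spanner 130 mm long lying on the base plate.
- test_block: Bystander: steel block 35 x 35 x 30 mm on the base plate, origin under its middle.
Not all that is in view belongs to the job. What is shaped like the part that bears blank_center but orange or pink is not meant.

How it is judged:
On the way, in this order (a step that is already met when the one before it is completed fails the run):
1. the lever is raised and the foot stands clear, the blank still in the guide (value of joint lever above 0.6 rad and distance of blank_center from where it was at the start of the episode below 0.015 m), for 0.2 s.
2. the blank is drawn up out of the guide (distance between blank_center and seat_center above 0.05 m), for 0.1 s.
3. the blank is back in the guide, turned over, its end on the lap, while the lever is still up (distance between blank_center and seat_center below 0.007 m and angle between the z axis of blank_center and the z axis of guide, either way round below 0.12 rad and angle between the x axis of blank_center and the x axis of guide, either way round below 0.12 rad and angle between blank_center's own x axis and vertical above 1.75 rad and value of joint lever above 0.5 rad), for 0.2 s.
At the end, for the whole second after the job is handed in: The blank lies at rest in the guide, its grooved face against the bed: centre within 7 mm of the seat centre, lying along the bed within 0.12 rad; the lever is down (joint below 0.06) and the foot bears on the blank with more than 2 N (distance between blank_center and seat_center below 0.007 m and angle between the z axis of blank_center and the z axis of guide, either way round below 0.12 rad and angle between the x axis of blank_center and the x axis of guide, either way round below 0.12 rad and angle between blank_center's own x axis and vertical above 1.75 rad and value of joint lever below 0.06 rad and contact force between presser_foot and blank above 2 N and linear speed of blank below 0.02 m/s); the robot touches nothing.
It fails at once if the presser foot is forced on the blank (more than 45 N) (contact force between presser_foot and blank above 45 N).
It fails at once if the dressing stone is disturbed (moved more than 20 mm) (distance of dressing_stone from where it was at the start of the episode above 0.02 m).
It fails at once if the oil bottle is disturbed (moved more than 20 mm) (distance of oil_bottle from where it was at the start of the episode above 0.02 m).
It fails at once if the spanner is disturbed (moved more than 20 mm) (distance of spanner from where it was at the start of the episode above 0.02 m).
It fails at once if the test block is disturbed (moved more than 20 mm) (distance of test_block from where it was at the start of the episode above 0.02 m).
It also fails if it takes over 72 s, if anything falls off the work surface, if the arm or the gripper's body presses on something with over 40 N, if the wrist force passes 120 N, or if a joint passes its speed limit or range.

## Working session

There is one attempt and no reset: what is moved stays moved. The work goes in short steps, Python scripts to look and compute and a tool call to move; the robot and the scene stay as the last step left them, time stands still between calls to the robot, and variables do not carry over. Pictures are saved under pics/ and viewed, and the job is handed in when it is done.

Besides the shell and the picture viewer there is one more tool, called as name(argument=value, ...) on one line, values as JSON. jog_arm: Moves the arm, as the interface text tells. Its arguments: {"type":"object","properties":{"moves":{"type":"array","items":{"type":"number"}}},"required":["moves"]}

```bash
ls; mkdir -p pics; cat > h.py <<'E'
import numpy as np, cv2
from plant import ctrl
def cap(n,save=None):
    o=ctrl.get_obs(); c=ctrl.capture(n); c['obs']=o
    if save: cv2.imwrite('pics/'+save,c['pixels'])
    f=240/np.tan(np.radians(c['vertical_fov'])/2)
    K=np.array([[f,0,c['cx']],[0,f,c['cy']],[0,0,1]]);c['K']=K;c['d']=np.array(c['dist_coeffs'],float)
    if 'rvec' in c:
        c['R']=cv2.Rodrigues(np.array(c['rvec'],float))[0];c['t']=np.array(c['tvec'],float).ravel()
    else:
        T=np.eye(4);T[:3,:3]=o['ee_rot'];T[:3,3]=o['eef_pos'];T=np.linalg.inv(T@np.array(c['mount']))
        c['R']=T[:3,:3];c['t']=T[:3,3]
    return c
def proj(c,P):
    return cv2.projectPoints(np.atleast_2d(np.array(P,float)),cv2.Rodrigues(c['R'])[0],c['t'],c['K'],c['d'])[0][:,0]
def ray(c,uv):
    n=cv2.undistortPoints(np.array([[uv]],float),c['K'],c['d'])[0,0]
    d=c['R'].T@np.array([n[0],n[1],1]);return -c['R'].T@c['t'],d/np.linalg.norm(d)
def atz(c,uv,z):
    o,d=ray(c,uv);return o+d*(z-o[2])/d[2]
def tri(obs):
    A=np.zeros((3,3));b=np.zeros(3)
    for c,uv in obs:
        o,d=ray(c,uv);M=np.eye(3)-np.outer(d,d);A+=M;b+=M@o
    X=np.linalg.solve(A,b);return X,[np.linalg.norm(proj(c,X)[0]-uv) for c,uv in obs]
E
python3 - <<'E'
from h import *
o=ctrl.get_obs();print(o)
for n in ['side','top','wrist']:
    c=cap(n,n+'0.png'); print(n,c['vertical_fov'],-c['R'].T@c['t'])
    for t in ['guide','blank_center','lever_knob','lever_pivot','foot_toe','station','dressing_stone','oil_bottle','spanner','test_block']:
        print(t,[(np.round(b['uv']).tolist(),round(b['p'],2)) for b in ctrl.boxes_of(n,t)[:3]])
E
```

```text
pics
{'clock': 0.0, 'q': array([-1.30780258,  0.62931978,  0.03844717,  1.51829178, -0.02699477,
        0.99631335, -0.02000342]), 'qd': array([ 0.0005458 ,  0.00039955, -0.00078818, -0.00216663,  0.00097463,
       -0.00077574,  0.00075953]), 'joint_efforts': array([-7.69764301e-05, -5.49730575e+01,  1.14340547e+00, -1.86647218e+01,
       -5.23017731e-02,  2.32701626e-02,  1.28880056e-04]), 'eef_pos': array([0.20971194, 0.61475895, 0.30179552]), 'ee_rot': array([[-9.46431548e-01,  3.22904030e-01, -5.58717676e-04],
       [ 3.22904512e-01,  9.46429975e-01, -1.72594932e-03],
       [-2.85288358e-05, -1.81390535e-03, -9.99998354e-01]]), 'contact_force': array([-0.03487482,  0.30532803,  0.39335649]), 'moment': array([-0.02365897, -0.03014153,  0.02141729]), 'grip_width': 0.9989503072679979}
side 56.93300924476718 [ 0.41132638 -0.48095684  0.80891706]
guide [([315.0, 275.0], 0.55)]
blank_center [([196.0, 277.0], 0.75), ([323.0, 451.0], 0.75), ([250.0, 196.0], 0.68)]
lever_knob [([341.0, 253.0], 0.71)]
lever_pivot [([331.0, 254.0], 0.7), ([320.0, 267.0], 0.47)]
foot_toe [([314.0, 279.0
[... 235 characters left out ...]
[0.43598616 0.11867135 1.39145217]
guide [([328.0, 234.0], 0.65), ([317.0, 246.0], 0.5)]
blank_center [([188.0, 276.0], 0.82), ([275.0, 330.0], 0.74), ([440.0, 281.0], 0.55)]
lever_knob [([328.0, 223.0], 0.51)]
lever_pivot [([330.0, 227.0], 0.58), ([389.0, 220.0], 0.24)]
foot_toe []
station [([329.0, 234.0], 0.72)]
dressing_stone [([265.0, 261.0], 0.53), ([327.0, 219.0], 0.36)]
oil_bottle [([388.0, 220.0], 0.51)]
spanner [([278.0, 205.0], 0.32)]
test_block [([280.0, 207.0], 0.75)]
wrist 62.93445083883251 [0.13559711 0.64077595 0.38242772]
guide []
blank_center [([341.0, 465.0], 0.84)]
lever_knob []
lever_pivot []
foot_toe []
station []
dressing_stone []
oil_bottle []
spanner []
test_block []
```

View pics/side0.png

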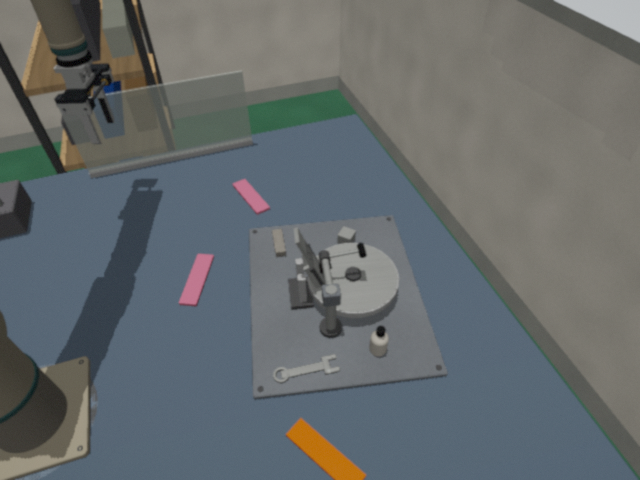

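View pics/top0.png

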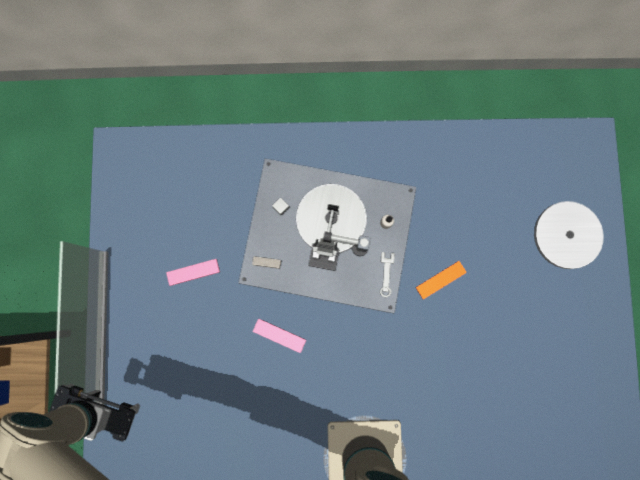

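```bash
python3 - <<'E'
import cv2
a=cv2.imread('pics/side0.png')[170:400,210:440];cv2.imwrite('pics/side0z.png',cv2.resize(a,None,fx=2.6,fy=2.6,interpolation=2))
a=cv2.imread('pics/top0.png')[150:320,230:430];cv2.imwrite('pics/top0z.png',cv2.resize(a,None,fx=3.5,fy=3.5,interpolation=2))
E
```

```text
(no output)
```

View pics/side0z.png

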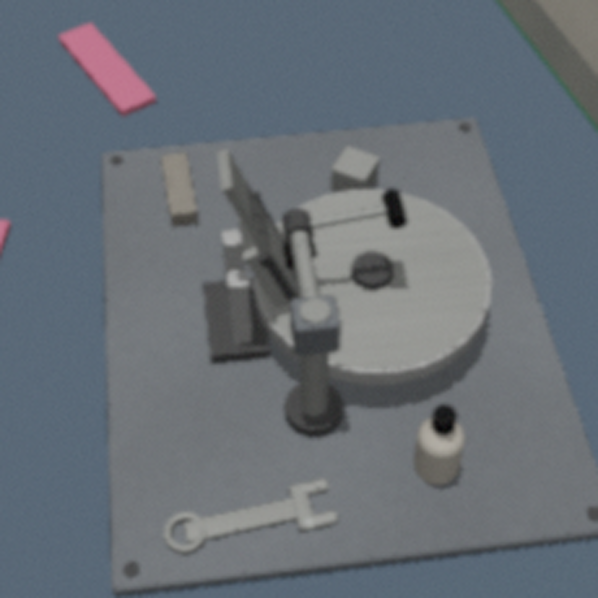

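View pics/top0z.png

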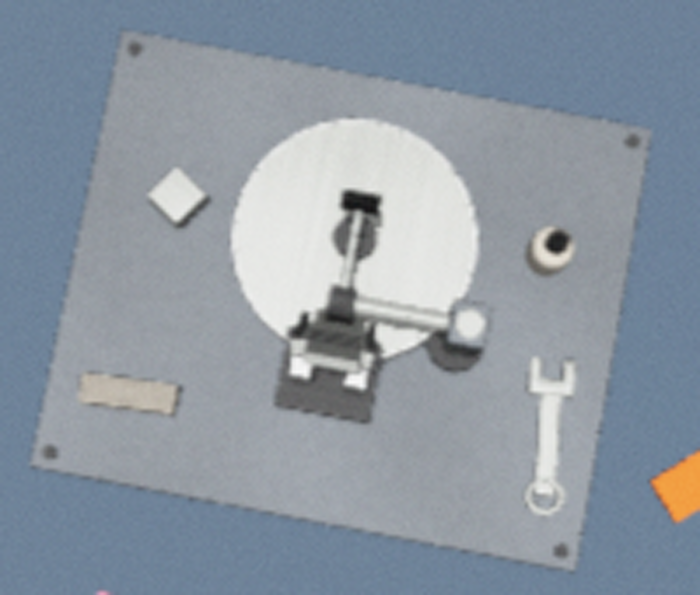

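Both views show the station (plate corners in top at about (265,159), (415,187), (393,312), (240,285)), with the lever down and its knob over the lap. Next I fit the station pose.

```bash
cat >> h.py <<'E'
def Rz(a): return cv2.Rodrigues(np.array([0,0,a],float))[0]
GT=np.array([[np.cos(np.radians(20)),0,-np.sin(np.radians(20))],[0,1,0],[np.sin(np.radians(20)),0,np.cos(np.radians(20))]])
class S:
    def __init__(s,x,y,a): s.o=np.array([x,y,0.]);s.R=Rz(a);s.G=s.R@GT;s.go=s.o+[0,0,.06]
    def st(s,p): return s.o+np.asarray(p)@s.R.T
    def g(s,p): return s.go+np.asarray(p)@s.G.T
def lapmask(im):
    h=cv2.cvtColor(im,cv2.COLOR_BGR2HSV); return ((h[...,2]>150)&(h[...,1]<40)).astype(np.uint8)
E
python3 - <<'E'
from h import *
from scipy.optimize import least_squares
ct=cap('top');cs=cap('side')
for n,c in (('top',ct),('side',cs)):
    for t in ['station','lever_knob','blank_center','guide','lever_pivot']:
        for i,m in enumerate(ctrl.outline_of(n,t)):
            ys,xs=np.nonzero(m['mask']);print(n,t,i,round(m['p'],2),xs.min(),xs.max(),ys.min(),ys.max(),m['mask'].sum(),np.round(m['uv']))
# plate corners
T=np.array([[123,30],[651,130],[577,570],[31,466]])/3.5+[230,150]
Sd=np.array([[104,152],[475,120],[117,590]])/2.6+[210,170]
P=np.array([atz(ct,u,.012) for u in T]);Q=np.array([atz(cs,u,.012) for u in Sd])
print(P.round(4));print(Q.round(4));print([np.linalg.norm(P[i]-P[(i+1)%4]) for i in range(4)])
print('lap top',atz(ct,(331.6,218.3),.06))
E
```

```text
top station 0 0.74 238 416 159 312 19260 [327. 235.]
top station 1 0.63 312 337 240 254 100 [320. 245.]
top lever_knob 0 0.78 323 337 204 241 189 [329. 221.]
top blank_center 0 0.73 417 464 262 296 672 [441. 280.]
top blank_center 1 0.58 253 305 319 351 742 [281. 332.]
top blank_center 2 0.56 168 218 260 284 655 [192. 275.]
top blank_center 3 0.48 317 332 240 254 196 [323. 248.]
top lever_pivot 0 0.6 323 337 204 241 188 [330. 217.]
side station 0 0.8 249 447 215 398 26321 [341. 308.]
side station 1 0.43 319 365 243 272 277 [343. 251.]
side lever_knob 0 0.59 319 366 243 272 321 [341. 255.]
side blank_center 0 0.95 294 326 227 284 465 [308. 253.]
side blank_center 1 0.9 179 213 254 306 977 [198. 278.]
side blank_center 2 0.87 234 269 179 213 557 [250. 197.]
side blank_center 3 0.81 287 364 419 479 1965 [323. 451.]
side guide 0 0.66 304 323 261 287 222 [314. 278.]
side lever_pivot 0 0.65 319 365 243 272 343 [331. 254.]
[[ 0.8676  0.2712  0.012 ]
 [ 0.7707 -0.1746  0.012 ]
 [ 0.4034 -0.0972  0.012 ]
 [ 0.4984  0.3505  0.012 ]]
[[ 0.5039  0.3512  0.012 ]
 [ 0.8692  0.2684  0.012 ]
 [ 0.4083 -0.097   0.012 ]]
[np.float64(0.4562637009948562), np.float64(0.3754055322448012), np.float64(0.4577359008639956), np.float64(0.37760657532951686)]
lap top [0.67397524 0.07904309 0.06      ]
```

```bash
cat >> h.py <<'E'
SP=S(0.6056,0.0938,np.radians(-12.2))
def box(b0,b1):
    import itertools
    return np.array(list(itertools.product(*zip(b0,b1))))
def drawbox(im,c,pts,off,sc,col):
    q=(proj(c,pts)-off)*sc
    for i in range(8):
        for j in range(i):
            if bin(i^j).count('1')==1: cv2.line(im,tuple(int(v) for v in q[i]),tuple(int(v) for v in q[j]),col,1)
def overlay(c,SP,fn,off,size,sc,bz=0.):
    off=np.array(off);im=c['pixels'][off[1]:off[1]+size[1],off[0]:off[0]+size[0]]
    im=cv2.resize(im,None,fx=sc,fy=sc,interpolation=2)
    th=np.linspace(0,6.283,80);q=((proj(c,SP.st(np.c_[.07+.1*np.cos(th),.1*np.sin(th),0*th+.06]))-off)*sc).astype(int)
    cv2.polylines(im,[q],True,(0,0,255),1)
    drawbox(im,c,SP.g(box((0,-.02,0+bz),(.008,.02,.15+bz))),off,sc,(0,255,0))
    drawbox(im,c,SP.g(box((-.012,-.031,.012),(0,.031,.082))),off,sc,(255,0,0))
    cv2.imwrite('pics/'+fn,im)
E
python3 - <<'E'
from h import *
ct=cap('top');cs=cap('side')
overlay(ct,SP,'ov_t.png',(230,150),(200,170),3.5);overlay(cs,SP,'ov_s.png',(210,170),(230,230),2.6)
k,e=tri([(ct,np.array([332.9,207.7])),(cs,np.array([361.9,250.]))]);print('knob',k,e,'station',(k-SP.o)@SP.R)
# pivot: shaft/lever crossing
p,e=tri([(ct,np.array([343,300])/3.5+[230,150]),(cs,np.array([298,222])/2.6+[210,170])]);print('pivot',p,e,(p-SP.o)@SP.R)
E
```

```text
knob [0.68990919 0.07683053 0.14033608] [np.float64(0.6389724098057552), np.float64(0.8310913787441567)] station [0.08599121 0.00123039 0.14033608]
pivot [0.61460882 0.09186988 0.13653108] [np.float64(0.3942538905033218), np.float64(0.5119763664238365)] [9.21324240e-03 1.72563276e-05 1.36531078e-01]
```

View pics/ov_t.png

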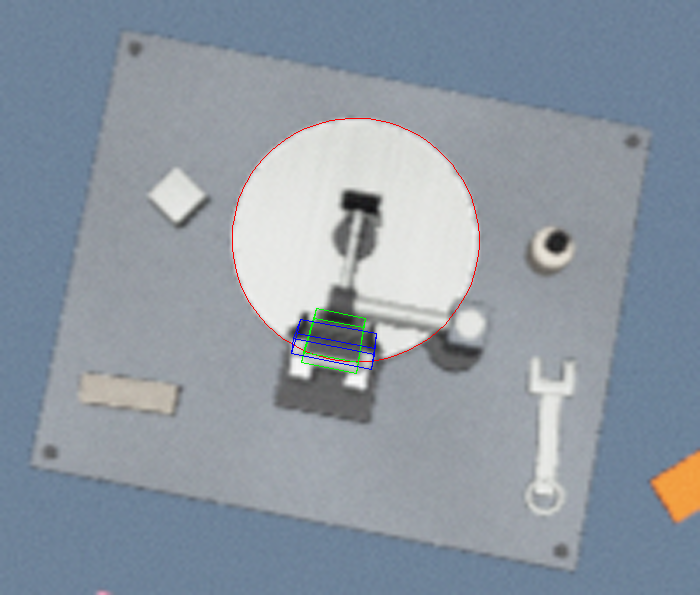

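View pics/ov_s.png

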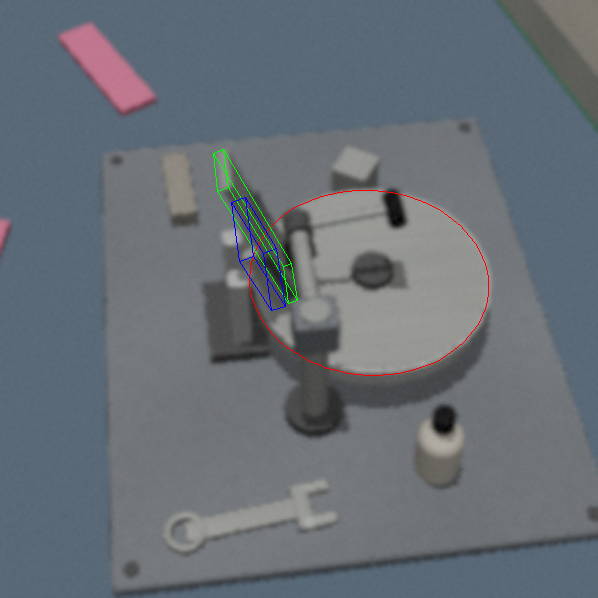

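```bash
cat >> h.py <<'E'
from scipy.spatial.transform import Rotation as Ro
def plan(p1,R1,n,grip=0.0,p0=None,R0=None,rd=1):
    o=ctrl.get_obs(); p0=o['eef_pos'] if p0 is None else p0; R0=np.array(o['ee_rot'] if R0 is None else R0)
    rv=Ro.from_matrix(R0.T@R1).as_rotvec()
    out=[];R=R0.copy();p=np.array(p0,float)
    for i in range(n):
        r=rv/n; s=(R.T@((np.array(p1)-p0)/n))
        row=[round(float(v),rd) for v in np.degrees(r)]+[round(float(v),rd) for v in s*1000]+[grip]
        out.append(row); p=p+R@(np.array(row[3:6])/1000); R=R@Ro.from_rotvec(np.radians(row[:3])).as_matrix()
    print('total mm',np.linalg.norm(np.array(p1)-p0)*1000,'deg',np.degrees(np.linalg.norm(rv)))
    for k in range(0,n,5):
        print([v for r in out[k:k+5] for v in r])
    return out
def toolR(z,y):
    z=np.array(z)/np.linalg.norm(z);y=np.array(y)-z*np.dot(z,y);y/=np.linalg.norm(y);return np.c_[np.cross(y,z),y,z]
E
python3 - <<'E'
from h import *
R=toolR([0,0,-1],SP.R[:,1]); print(R.round(3))
plan(SP.st([.086,0,.33]),R,15)
E
```

```text
[[-0.977  0.211  0.   ]
 [ 0.211  0.977  0.   ]
 [ 0.     0.    -1.   ]]
total mm 722.5189509675021 deg 6.643999857659431
[-0.0, -0.0, -0.4, -41.9, -23.7, -1.8, 0.0, -0.0, -0.0, -0.4, -41.7, -24.0, -1.8, 0.0, -0.0, -0.0, -0.4, -41.6, -24.3, -1.8, 0.0, -0.0, -0.0, -0.4, -41.4, -24.6, -1.8, 0.0, -0.0, -0.0, -0.4, -41.2, -24.9, -1.8, 0.0]
[-0.0, -0.0, -0.4, -41.0, -25.2, -1.8, 0.0, -0.0, -0.0, -0.4, -40.9, -25.4, -1.8, 0.0, -0.0, -0.0, -0.4, -40.7, -25.7, -1.8, 0.0, -0.0, -0.0, -0.4, -40.5, -26.0, -1.8, 0.0, -0.0, -0.0, -0.4, -40.3, -26.3, -1.8, 0.0]
[-0.0, -0.0, -0.4, -40.1, -26.6, -1.8, 0.0, -0.0, -0.0, -0.4, -39.9, -26.9, -1.8, 0.0, -0.0, -0.0, -0.4, -39.8, -27.1, -1.8, 0.0, -0.0, -0.0, -0.4, -39.6, -27.4, -1.8, 0.0, -0.0, -0.0, -0.4, -39.4, -27.7, -1.8, 0.0]
```

jog_arm(moves=[0,0,-0.4,-42,-24,-3,0,0,0,-0.4,-42,-24,-3,0,0,0,-0.4,-42,-24,-3,0,0,0,-0.4,-41,-25,-3,0,0,0,-0.4,-41,-25,-2,0])

```text
clock: 2.98
eef_pos: [0.3709, 0.4336, 0.317]
ee_rot: [[-0.957, 0.289, 0.0], [0.289, 0.957, 0.001], [-0.0, 0.001, -1.0]]
contact_force: [0.3, 0.3, 0.1]
grip_width: 1.0
```

jog_arm(moves=[0,0,-0.4,-41,-25,-2,0,0,0,-0.4,-41,-25,-2,0,0,0,-0.4,-41,-26,-2,0,0,0,-0.4,-41,-26,-2,0,0,0,-0.4,-40,-26,-2,0])

```text
clock: 3.6
eef_pos: [0.5316, 0.2541, 0.3269]
ee_rot: [[-0.967, 0.256, 0.0], [0.256, 0.967, 0.0], [-0.0, 0.0, -1.0]]
contact_force: [0.1, 0.4, 0.5]
grip_width: 0.999
```

jog_arm(moves=[0,0,-0.4,-40,-27,-1,0,0,0,-0.4,-40,-27,-1,0,0,0,-0.4,-40,-27,-1,0,0,0,-0.4,-40,-27,-1,0,0,0,-0.4,-39,-28,-1,0])

```text
clock: 4.22
eef_pos: [0.6916, 0.074, 0.3317]
ee_rot: [[-0.975, 0.222, 0.0], [0.222, 0.975, 0.0], [-0.0, 0.0, -1.0]]
contact_force: [-0.5, 0.2, -0.1]
grip_width: 1.003
```

```bash
python3 - <<'E'
from h import *
o=ctrl.get_obs();print(o['clock'],o['eef_pos'],o['q'].round(3),o['ee_rot'].round(3))
c=cap('wrist','w1.png')
overlay(c,SP,'ov_w1.png',(0,0),(640,480),1.25)
for t in ['guide','blank_center','lever_knob','lever_pivot','foot_toe']:
    print(t,[(np.round(b['uv']).tolist(),round(b['p'],2)) for b in ctrl.boxes_of('wrist',t)[:3]])
E
```

```text
4.225 [0.69159236 0.07402855 0.3317202 ] [-0.17   0.675  0.043  1.337 -0.03   1.13   1.224] [[-0.975  0.222  0.   ]
 [ 0.222  0.975  0.   ]
 [-0.     0.    -1.   ]]
guide [([348.0, 77.0], 0.62)]
blank_center [([7.0, 40.0], 0.8), ([320.0, 45.0], 0.78)]
lever_knob [([322.0, 172.0], 0.97)]
lever_pivot [([323.0, 173.0], 0.74)]
foot_toe []
```

View pics/ov_w1.png

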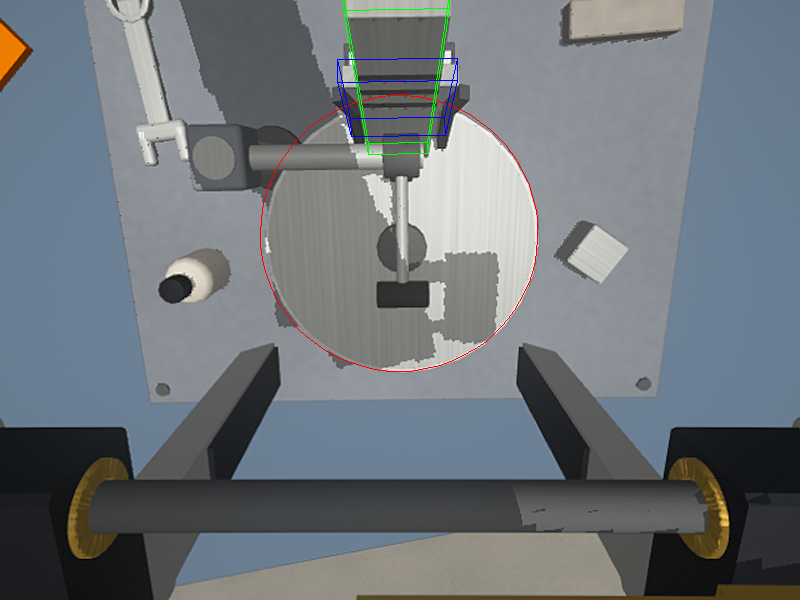

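```bash
python3 - <<'E'
from h import *
c=cap('wrist')
for p in [(.008,-.02,.15),(.008,.02,.15),(0,-.02,.15),(0,.02,.15),(0,-.031,.082),(0,.031,.082)]: print(p,proj(c,SP.g(np.array(p)))[0]*1.25)
a=c['pixels'][0:140,200:420];cv2.imwrite('pics/w1z.png',cv2.resize(a,None,fx=3.6,fy=3.6,interpolation=2))
E
```

```text
(0.008, -0.02, 0.15) [338.2859277   17.12518116]
(0.008, 0.02, 0.15) [444.09322081  15.97097987]
(0, -0.02, 0.15) [338.24625676  -3.17051513]
(0, 0.02, 0.15) [443.77077325  -4.33156417]
(0, -0.031, 0.082) [333.40831082  87.12761648]
(0, 0.031, 0.082) [453.12344395  85.85680176]
```

View pics/w1z.png

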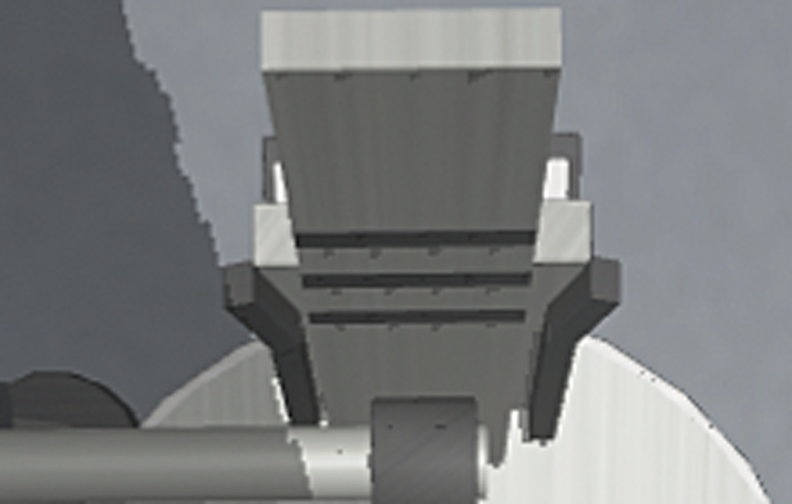

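```bash
python3 - <<'E'
from h import *
from scipy.optimize import least_squares
c=cap('wrist');cs=cap('side');ct=cap('top')
G=[((.008,-.02,.15),(273.1,19.4)),((.008,.02,.15),(355.3,19.4)),((0,-.02,.15),(272.2,2.8)),((0,.02,.15),(355.6,2.2)),((0,-.031,.082),(270.8,73.6)),((0,.031,.082),(363.9,72.2))]
L=[('x',537/1.25,1),('y',371/1.25,1)]
# side: lap extents; top: lap extents (zoom readings)
sidex=492/2.6+210; 
th=np.linspace(0,6.283,361);
def lap(c,Sx,off): return proj(c,Sx.st(np.c_[.07+.1*np.cos(th),.1*np.sin(th),0*th+.06])+off)
Tcor=np.array([[123,30],[651,130],[577,570],[31,466]])/3.5+[230,150]
Scor=np.array([[104,152],[475,120],[117,590]])/2.6+[210,170]
def res(v):
    Sx=S(*v[:3]);ow,ot,os_=v[3:6],v[6:9],v[9:12]
    r=[]
    for p,uv in G: r+=list((proj(c,Sx.g(np.array(p))+ow)[0]-uv)/1.)
    q=lap(c,Sx,ow); r+=[q[:,0].max()-537/1.25,q[:,1].max()-371/1.25]
    q=lap(ct,Sx,ot); r+=list(np.array([(q[:,0].max()+q[:,0].min())/2-331.6,(q[:,1].max()+q[:,1].min())/2-218.3])/.5)
    q=lap(cs,Sx,os_); r+=[(q[:,0].max()-492/2.6-210)/.7,(q[:,1].min()-190/2.6-170)/.7]
    # plate direction (yaw) 
    P=np.array([atz(ct,u,.012) for u in Tcor]); 
    a=np.arctan2(*( (P[0]-P[3]+P[1]-P[2])[[1,0]])); b=np.arctan2(*((P[0]-P[1]+P[3]-P[2])[[1,0]]))-np.pi/2
    r+=[(a-v[2])/.006,(b-v[2])/.004]
    r+=list(np.array(v[3:])/.002)
    return np.array(r)
s=least_squares(res,[.6056,.0938,np.radians(-12.2)]+[0]*9,loss='soft_l1')
print(s.x[:2],np.degrees(s.x[2]),(s.x[3:]*1000).round(1));print(res(s.x)[:-9].round(1))
E
```

```text
[0.60741163 0.09384193] -12.026085201648014 [ 0.1  0.7 -2.5 -0.7 -0.2 -0.1  0.6 -0.5 -0.1]
[-0.1  0.   1.  -1.1  0.7  0.7  0.4  0.1 -2.2 -0.3 -0.7 -0.2 -1.9  3.4
 -0.1 -0.2 -0.3 -0.1  0.  -0.4]
```

```bash
sed -i 's/^SP=.*/SP=S(0.607,0.094,np.radians(-12.0))/' h.py; python3 - <<'E'
from h import *
c=cap('wrist')
k=atz(c,(322.4,235),.146);print(k,(k-SP.o)@SP.R)
for u in [(377/1.25,294/1.25),(429/1.25,294/1.25)]:
  k=atz(c,u,.146);print(k,(k-SP.o)@SP.R)
R=toolR([0,0,-1],SP.R[:,1])
p=SP.st([.086,0,.0]);p[2]=.143+.078; print(p); plan(p,R,5)
E
```

```text
[0.68601345 0.08051762 0.146     ] [0.08008996 0.00324006 0.146     ]
[0.68292972 0.06622112 0.146     ] [ 0.08004603 -0.01138516  0.146     ]
[0.68938186 0.09474958 0.146     ] [0.08042577 0.01786135 0.146     ]
[0.69112069 0.07611959 0.221     ]
total mm 110.94422098117633 deg 0.7492017744456262
[0.0, 0.0, -0.1, -0.2, -0.0, 22.2, 0.0, 0.0, 0.0, -0.1, -0.2, -0.0, 22.2, 0.0, 0.0, 0.0, -0.1, -0.2, -0.0, 22.2, 0.0, 0.0, 0.0, -0.1, -0.2, -0.0, 22.2, 0.0, 0.0, 0.0, -0.1, -0.2, -0.0, 22.2, 0.0]
```

jog_arm(moves=[0,0,-0.1,0.5,0.5,22,0,0,0,-0.1,0.5,0.5,22,0,0,0,-0.1,0.5,0.5,22,0,0,0,-0.1,0.5,0.5,22,0,0,0,-0.2,0.5,0.5,22,0])

```text
clock: 5.4
eef_pos: [0.6886, 0.0787, 0.2212]
ee_rot: [[-0.977, 0.211, 0.0], [0.211, 0.977, 0.0], [-0.0, 0.0, -1.0]]
contact_force: [-0.3, 0.0, 0.2]
grip_width: 0.999
```

```bash
python3 - <<'E'
from h import *
c=cap('wrist','w2.png');o=c['obs'];print(o['eef_pos'],o['contact_force'])
print('hold pt in station',(o['eef_pos']+np.array(o['ee_rot'])@[0,0,.078]-SP.o)@SP.R)
T=np.array(o['ee_rot']);
print(proj(c,[o['eef_pos']+T@[0,0,.078]]), [b for b in ctrl.boxes_of('wrist','lever_knob')[:2]])
E
```

```text
[0.68859311 0.07874654 0.22118284] [-0.27372818  0.032639    0.22945536]
hold pt in station [0.08299774 0.00205973 0.14318284]
[[318.17146227 310.99390331]] [{'uv': [313.0, 214.5], 'p': 0.98}, {'uv': [314.4, 45.5], 'p': 0.3}]
```

View pics/w2.png

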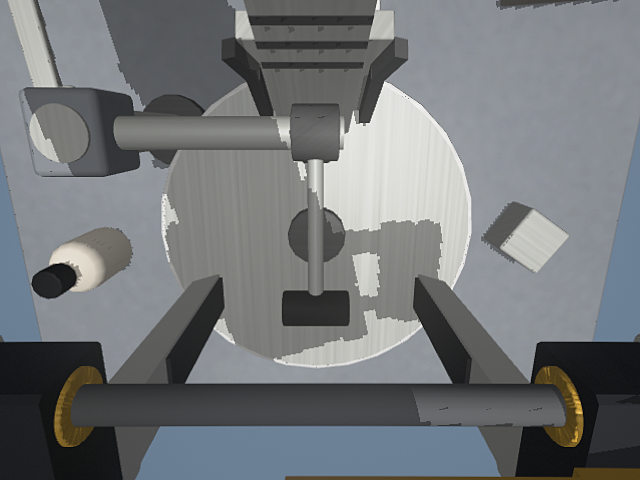

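The knob sits at (316,308) and the hold point projects to (318,311), so it is aligned. Closing the jaws.

jog_arm(moves=[0,0,0,0,-1,0,0.7,0,0,0,0,0,0,1,0,0,0,0,0,0,1,0,0,0,0,0,0,1,0,0,0,0,0,0,1])

```text
clock: 6.12
eef_pos: [0.6886, 0.0772, 0.2219]
ee_rot: [[-0.977, 0.212, 0.0], [0.212, 0.977, 0.0], [-0.0, 0.0, -1.0]]
contact_force: [-0.3, 0.6, 0.2]
grip_width: 0.509
```

```bash
python3 - <<'E'
from h import *
c=cap('wrist','w3.png');o=c['obs'];print(o['eef_pos'],o['contact_force'],o['grip_width'])
h=(o['eef_pos']+np.array(o['ee_rot'])@[0,0,.078]-SP.o)@SP.R;print(h)
E
```

```text
[0.68857091 0.07717081 0.22185815] [-0.29272507  0.56798828  0.18067425] 0.5087831034623351
[0.08330335 0.0005093  0.14385815]
```

View pics/w3.png

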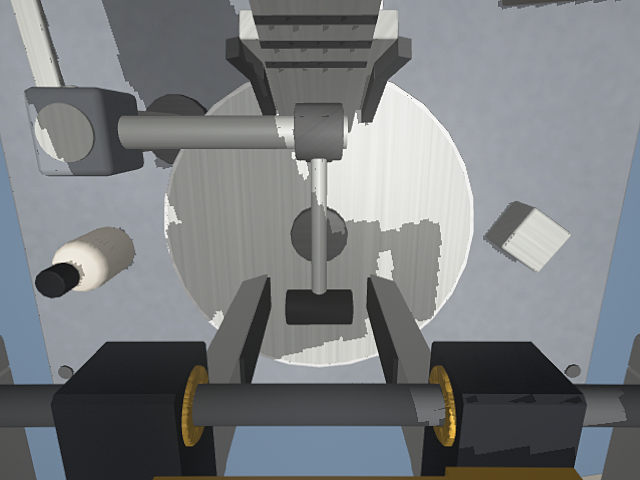

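jog_arm(moves=[0,0,0,0,0,0,1,0,0,0,0,0,0,1,0,0,0,0,0,0,1,0,0,0,0,0,0,1,0,0,0,0,0,0,1])

```text
clock: 6.8
eef_pos: [0.6885, 0.0774, 0.2216]
ee_rot: [[-0.977, 0.212, 0.0], [0.212, 0.977, 0.0], [0.0, 0.0, -1.0]]
contact_force: [0.4, 0.4, 0.0]
grip_width: 0.317
```

```bash
python3 -c "
import numpy as np
a=np.radians(np.linspace(10,67,11));print(np.c_[78*-np.diff(np.cos(a)),-78*np.diff(np.sin(a))].round(1).tolist())"
```

```text
[[1.7, -7.6], [2.5, -7.4], [3.2, -7.1], [3.9, -6.7], [4.5, -6.3], [5.1, -5.8], [5.7, -5.3], [6.2, -4.7], [6.6, -4.1], [7.0, -3.4]]
```

jog_arm(moves=[0,0,0,1.7,0,-7.6,1,0,0,0,2.5,0,-7.4,1,0,0,0,3.2,0,-7.1,1,0,0,0,3.9,0,-6.7,1,0,0,0,4.5,0,-6.3,1])

```text
clock: 7.42
eef_pos: [0.6728, 0.0807, 0.2573]
ee_rot: [[-0.977, 0.212, 0.0], [0.212, 0.977, 0.0], [-0.0, 0.0, -1.0]]
contact_force: [2.2, 2.1, -4.8]
grip_width: 0.311
```

jog_arm(moves=[0,0,0,5.1,0,-5.8,1,0,0,0,5.7,0,-5.3,1,0,0,0,6.2,0,-4.7,1,0,0,0,6.6,0,-4.1,1,0,0,0,7,0,-3.4,1])

```text
clock: 8.05
eef_pos: [0.6436, 0.087, 0.281]
ee_rot: [[-0.977, 0.212, 0.002], [0.212, 0.977, 0.0], [-0.002, 0.001, -1.0]]
contact_force: [5.2, 1.1, -2.8]
grip_width: 0.314
```

```bash
python3 - <<'E'
from h import *
c=cap('wrist','w4.png');o=c['obs'];print(o['eef_pos'],o['contact_force'],o['grip_width'])
h=(o['eef_pos']+np.array(o['ee_rot'])@[0,0,.078]-SP.o)@SP.R;print(h)
c=cap('side','s4.png');a=c['pixels'][120:400,210:440];cv2.imwrite('pics/s4z.png',cv2.resize(a,None,fx=2.1,fy=2.1))
E
```

```text
[0.64358567 0.08696222 0.280975  ] [ 5.18064897  1.12928735 -2.77375547] 0.3141041145296539
[0.03743808 0.00076869 0.20297524]
```

View pics/s4z.png

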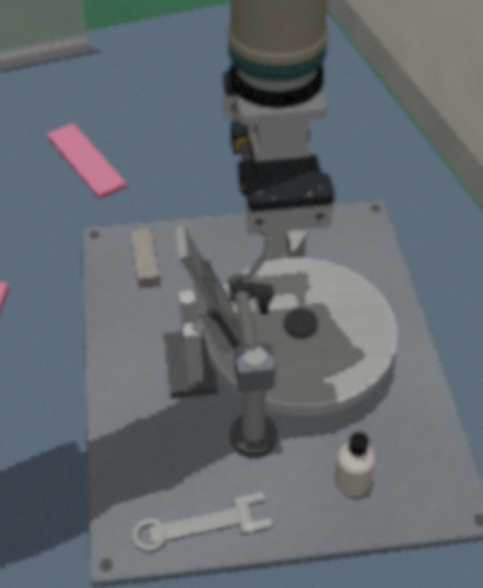

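View pics/w4.png

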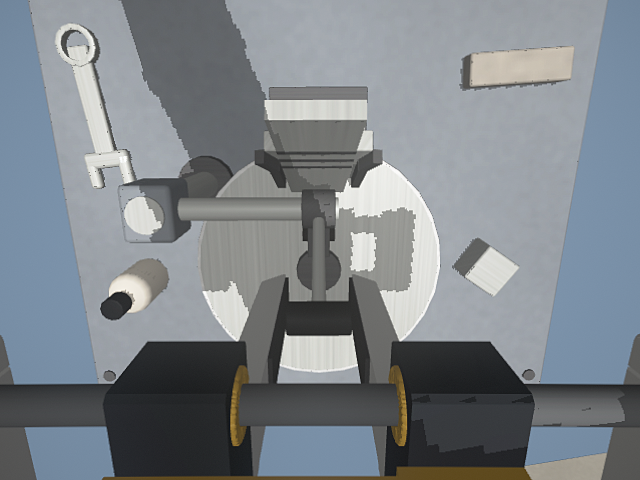

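jog_arm(moves=[0,0,0,0,0,0,0.6,0,0,0,0,0,0,0.3,0,0,0,0,0,0,0.2,0,0,0,0,0,-10,0.2,0,0,0,0,0,-30,0.2])

```text
clock: 8.78
eef_pos: [0.6423, 0.0868, 0.3194]
ee_rot: [[-0.977, 0.212, -0.004], [0.212, 0.977, -0.001], [0.004, -0.001, -1.0]]
contact_force: [0.6, 0.5, 0.3]
grip_width: 0.785
```

```bash
python3 - <<'E'
from h import *
c=cap('wrist','w5.png');o=c['obs'];print(o['eef_pos'],o['contact_force'],o['grip_width'],o['q'].round(2))
print(proj(c,SP.g(np.array([(.008,-.02,.15),(.008,.02,.15),(0,-.02,.15),(0,.02,.15)]))).round(1).tolist())
R=toolR(-SP.G[:,2],SP.G[:,1])
p=SP.g([.004,0,.150+.033+.078]);print(p);plan(p,R,10,grip=0.2)
a=c['pixels'][60:200,200:420];cv2.imwrite('pics/w5z.png',cv2.resize(a,None,fx=3.6,fy=3.6,interpolation=2))
E
```

```text
[0.64233811 0.08683204 0.31939914] [0.61284549 0.54317234 0.27509431] 0.7845977630347135 [-0.2   0.61  0.04  1.5  -0.03  1.03  1.2 ]
[[275.4, 124.3], [358.9, 123.9], [275.5, 108.0], [358.7, 107.6]]
[0.52336008 0.11177821 0.30662785]
total mm 125.13840108795443 deg 19.71297684054337
[0.0, -2.0, -0.0, 12.4, -0.2, 1.8, 0.2, 0.0, -2.0, -0.0, 12.4, -0.2, 1.3, 0.2, 0.0, -2.0, -0.0, 12.5, -0.2, 0.9, 0.2, 0.0, -2.0, -0.0, 12.5, -0.2, 0.5, 0.2, 0.0, -2.0, -0.0, 12.5, -0.2, 0.0, 0.2]
[0.0, -2.0, -0.0, 12.5, -0.2, -0.4, 0.2, 0.0, -2.0, -0.0, 12.5, -0.2, -0.9, 0.2, 0.0, -2.0, -0.0, 12.4, -0.2, -1.3, 0.2, 0.0, -2.0, -0.0, 12.4, -0.2, -1.7, 0.2, 0.0, -2.0, -0.0, 12.3, -0.2, -2.2, 0.2]
```

View pics/w5z.png

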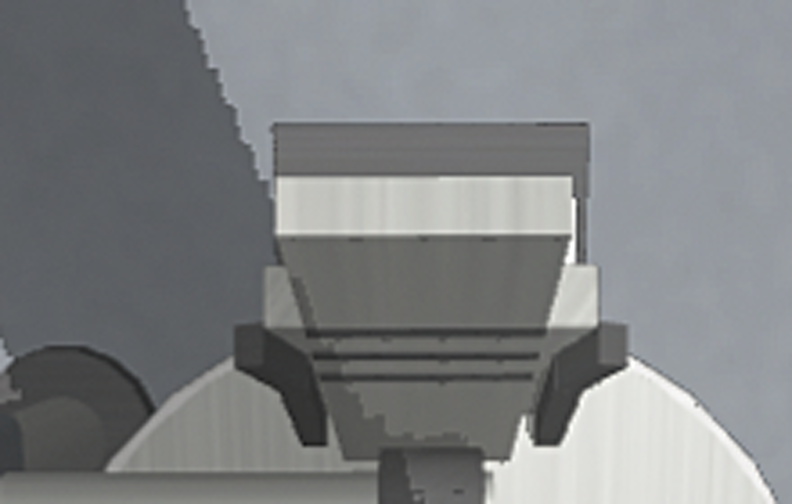

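jog_arm(moves=[0,-2,0,12.4,0,1.8,0.2,0,-2,0,12.4,0,1.3,0.2,0,-2,0,12.5,0,0.9,0.2,0,-2,0,12.5,0,0.5,0.2,0,-2,0,12.5,0,0,0.2])

```text
clock: 9.45
eef_pos: [0.5825, 0.1002, 0.3118]
ee_rot: [[-0.962, 0.212, 0.172], [0.209, 0.977, -0.037], [-0.175, 0.001, -0.984]]
contact_force: [-0.6, 0.0, 0.4]
grip_width: 0.802
```

jog_arm(moves=[0,-2,0,12.5,0,-0.4,0.2,0,-2,0,12.5,0,-0.9,0.2,0,-2,0,12.4,0,-1.3,0.2,0,-2,0,12.4,0,-1.7,0.2,0,-2,0,12.3,0,-2.2,0.2])

```text
clock: 10.07
eef_pos: [0.5221, 0.1133, 0.3031]
ee_rot: [[-0.918, 0.212, 0.336], [0.2, 0.977, -0.072], [-0.344, 0.001, -0.939]]
contact_force: [0.3, 0.1, -0.1]
grip_width: 0.801
```

```bash
sed -i 's/^SP=.*/SP=S(0.6075,0.0944,np.radians(-12.0))/' h.py; python3 - <<'E'
from h import *
c=cap('wrist','w6.png');o=c['obs'];print(o['eef_pos'],o['contact_force'],o['grip_width'],o['q'].round(2))
print(proj(c,SP.g(np.array([(.008,-.02,.15),(.008,.02,.15),(0,-.02,.15),(0,.02,.15)]))).round(1).tolist())
R=toolR(-SP.G[:,2],SP.G[:,1])
print((o['eef_pos']-SP.go)@SP.G)
p=SP.g([.004,0,.125+.078]);print(p);plan(p,R,5,grip=0.2)
E
```

```text
[0.52205555 0.11332696 0.30312575] [ 0.27585524  0.06960243 -0.10670168] 0.8010063901499582 [-0.55  0.38  0.25  2.08  0.22  0.4   0.83]
[[278.6, 298.0], [355.3, 297.7], [278.1, 283.8], [355.7, 283.5]]
[0.00091913 0.00074846 0.25839448]
[0.54326376 0.10805383 0.25212568]
total mm 55.712332595458115 deg 0.18865445214360432
[-0.0, -0.0, -0.0, -1.2, -0.1, 11.1, 0.2, -0.0, -0.0, -0.0, -1.2, -0.1, 11.1, 0.2, -0.0, -0.0, -0.0, -1.2, -0.1, 11.1, 0.2, -0.0, -0.0, -0.0, -1.2, -0.1, 11.1, 0.2, -0.0, -0.0, -0.0, -1.2, -0.1, 11.1, 0.2]
```

View pics/w6.png

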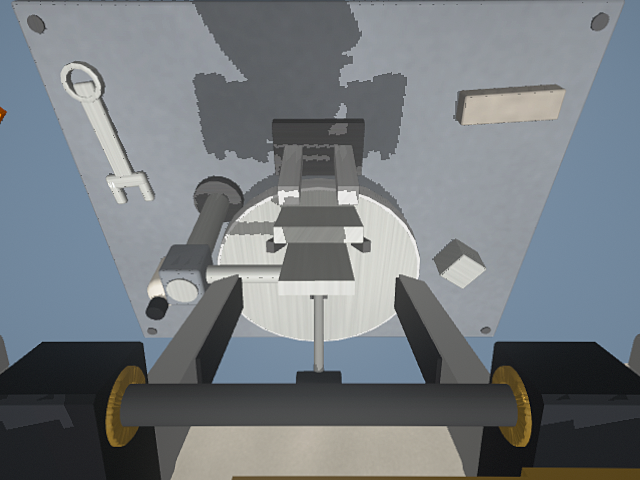

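jog_arm(moves=[0,0,0,-0.5,0,11,0.2,0,0,0,-0.5,0,11,0.2,0,0,0,-0.5,0,11,0.2,0,0,0,-0.5,-0.5,11,0.2,0,0,0,-0.5,-0.5,11,0.2])

```text
clock: 10.75
eef_pos: [0.543, 0.1074, 0.2507]
ee_rot: [[-0.918, 0.212, 0.334], [0.2, 0.977, -0.073], [-0.342, -0.0, -0.94]]
contact_force: [0.4, -0.5, -0.3]
grip_width: 0.8
```

```bash
python3 - <<'E'
from h import *
c=cap('wrist','w7.png');o=c['obs'];print(o['eef_pos'],o['contact_force'],o['grip_width'],o['q'].round(2))
print((o['eef_pos']-SP.go)@SP.G)
E
```

```text
[0.54302698 0.10741492 0.2506764 ] [ 0.36030047 -0.5078427  -0.33892796] 0.7999026708233151 [-0.5   0.49  0.24  2.09  0.23  0.28  0.84]
[ 0.00341151 -0.00067418  0.2016719 ]
```

View pics/w7.png

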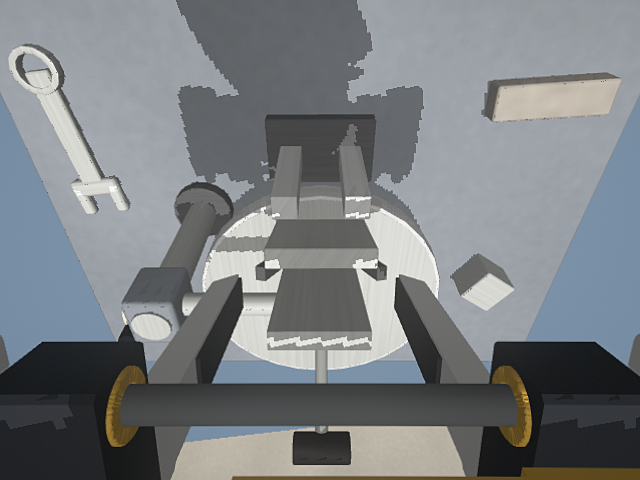

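```bash
python3 - <<'E'
from h import *
c=cap('wrist');o=c['obs'];T=np.array(o['ee_rot'])
for z in (.052,):
  for x in (-.008,-.004,0,.004,.008): print(x,proj(c,[o['eef_pos']+T@[x,-.02,z],o['eef_pos']+T@[x,.02,z]]).round(1).tolist())
E
```

```text
-0.008 [[265.9, 362.6], [370.2, 362.6]]
-0.004 [[265.5, 353.3], [370.6, 353.4]]
0 [[265.2, 344.0], [371.0, 344.0]]
0.004 [[264.8, 334.5], [371.3, 334.6]]
0.008 [[264.4, 324.9], [371.7, 324.9]]
```

jog_arm(moves=[0,0,0,0.7,0,0,0.6,0,0,0,0.7,0,0,1,0,0,0,0,0,0,1,0,0,0,0,0,0,1,0,0,0,0,0,0,1])

```text
clock: 11.48
eef_pos: [0.5414, 0.1083, 0.2514]
ee_rot: [[-0.918, 0.212, 0.335], [0.199, 0.977, -0.072], [-0.342, 0.0, -0.94]]
contact_force: [-0.0, -0.6, 2.0]
grip_width: 0.422
```

jog_arm(moves=[0,0,0,0,0,0,1,0,0,0,0,0,0,1,0,0,0,0,0,-5,1,0,0,0,0,0,-10,1,0,0,0,0,0,-10,1])

```text
clock: 12.1
eef_pos: [0.5328, 0.1096, 0.2752]
ee_rot: [[-0.918, 0.212, 0.334], [0.199, 0.977, -0.073], [-0.342, -0.0, -0.94]]
contact_force: [2.7, 0.1, -4.6]
grip_width: 0.422
```

```bash
python3 - <<'E'
from h import *
c=cap('wrist','w8.png');o=c['obs'];print(o['eef_pos'],o['contact_force'],o['grip_width'],o['q'].round(2))
print((o['eef_pos']-SP.go)@SP.G)
E
```

```text
[0.53282281 0.10964579 0.27519513] [ 2.69765655  0.06216958 -4.63057392] 0.4220159813398001 [-0.52  0.44  0.24  2.09  0.23  0.33  0.83]
[ 0.00198231 -0.00061363  0.22828438]
```

View pics/w8.png

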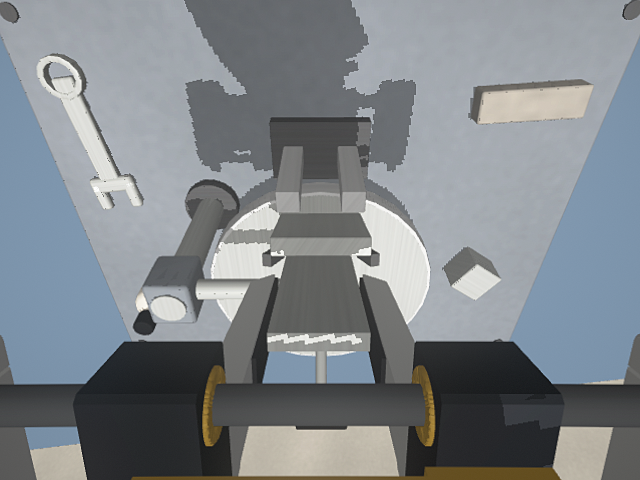

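jog_arm(moves=[0,0,0,0,0,-15,1,0,0,0,0,0,-15,1,0,0,0,0,0,-15,1,0,0,0,-2,0,-15,1,0,0,0,-4,0,-15,1])

```text
clock: 12.78
eef_pos: [0.5113, 0.1142, 0.3474]
ee_rot: [[-0.92, 0.212, 0.331], [0.199, 0.977, -0.073], [-0.339, -0.001, -0.941]]
contact_force: [-0.0, 0.4, -4.6]
grip_width: 0.426
```

jog_arm(moves=[0,0,0,-10,0,-10,1,0,0,0,-10,0,-5,1,0,0,0,-5,0,-5,1,0,0,0,0,0,0,1,0,0,0,0,0,0,1])

```text
clock: 13.4
eef_pos: [0.5291, 0.1105, 0.3739]
ee_rot: [[-0.919, 0.212, 0.333], [0.199, 0.977, -0.073], [-0.341, -0.001, -0.94]]
contact_force: [-1.2, -0.2, -5.5]
grip_width: 0.419
```

```bash
python3 - <<'E'
from h import *
print(((np.array([0.5414, 0.1083, 0.2514]))-SP.go)@SP.G)
c=cap('wrist','w9.png');o=c['obs'];print(o['eef_pos'],o['contact_force'],o['grip_width'],o['q'].round(2))
print((o['eef_pos']-SP.go)@SP.G)
c=cap('side');a=c['pixels'][100:400,180:440];cv2.imwrite('pics/s9z.png',cv2.resize(a,None,fx=2,fy=2))
E
```

```text
[ 1.99062035e-03 -1.46711113e-04  2.02959099e-01]
[0.52911848 0.11049574 0.37389731] [-1.19068445 -0.15545725 -5.52691486] 0.4194294643393193 [-0.53  0.29  0.22  1.96  0.2   0.61  0.89]
[ 0.03216952 -0.00055243  0.32233379]
```

View pics/s9z.png

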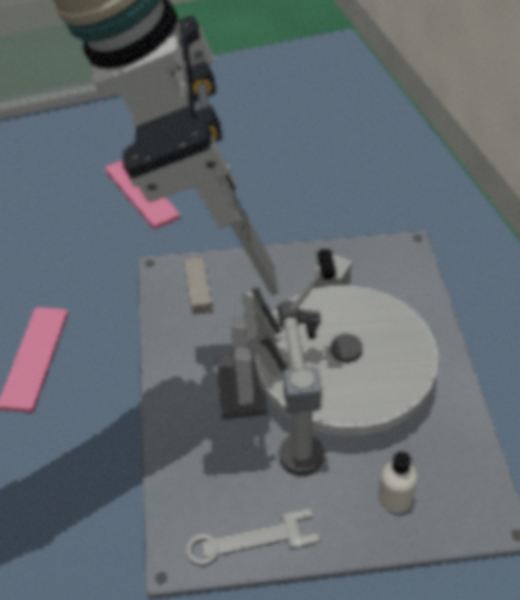

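View pics/w9.png

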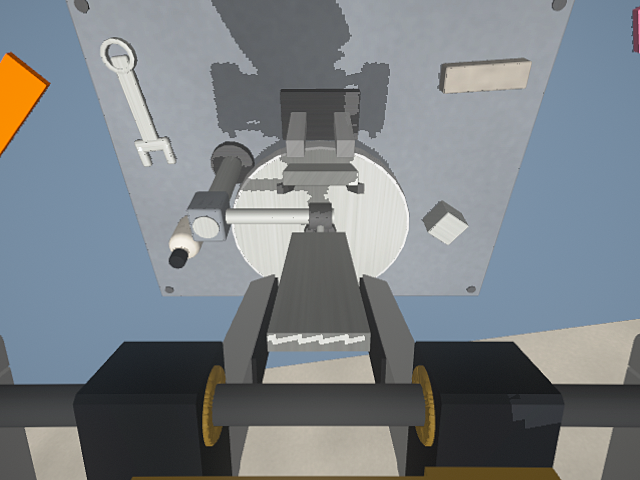

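jog_arm(moves=[0,0,9,0,0,-2,1,0,0,9,0,0,-2,1,0,0,9,0,0,-2,1,0,0,9,0,0,-2,1,0,0,9,0,0,-2,1])

```text
clock: 14.12
eef_pos: [0.526, 0.1114, 0.3836]
ee_rot: [[-0.496, 0.802, 0.333], [0.835, 0.546, -0.073], [-0.24, 0.242, -0.94]]
contact_force: [0.1, 0.0, -5.1]
grip_width: 0.423
```

```bash
python3 - <<'E'
from h import *
o=ctrl.get_obs();print(o['eef_pos'],o['contact_force'],o['grip_width'],o['q'].round(2))
print((o['eef_pos']-SP.go)@SP.G)
E
```

```text
[0.52597981 0.11138942 0.38358559] [ 0.09290397  0.01457625 -5.13986837] 0.42295943357982785 [-0.69  0.28  0.43  1.96  0.09  0.62  0.21]
[ 3.24235704e-02 -3.30843725e-04  3.32551382e-01]
```

jog_arm(moves=[0,0,9,0,0,0,1,0,0,9,0,0,0,1,0,0,9,0,0,0,1,0,0,9,0,0,0,1,0,0,9,0,0,0,1])

```text
clock: 14.75
eef_pos: [0.526, 0.1114, 0.3836]
ee_rot: [[0.216, 0.918, 0.333], [0.976, -0.204, -0.073], [0.001, 0.341, -0.94]]
contact_force: [1.0, -0.7, -4.3]
grip_width: 0.424
```

jog_arm(moves=[0,0,9,0,0,0,1,0,0,9,0,0,0,1,0,0,9,0,0,0,1,0,0,9,0,0,0,1,0,0,9,0,0,0,1])

```text
clock: 15.38
eef_pos: [0.5259, 0.1116, 0.3836]
ee_rot: [[0.802, 0.496, 0.333], [0.546, -0.834, -0.072], [0.242, 0.24, -0.94]]
contact_force: [0.8, 0.0, -4.1]
grip_width: 0.423
```

```bash
python3 - <<'E'
from h import *
o=ctrl.get_obs();print(o['eef_pos'],o['contact_force'],o['grip_width'],o['q'].round(2))
print((o['eef_pos']-SP.go)@SP.G)
E
```

```text
[0.52591596 0.11157932 0.383614  ] [ 0.78033826  0.04491782 -4.12076303] 0.42332404917232885 [-0.99  0.36  0.86  1.97 -0.23  0.62 -1.05]
[ 3.23374989e-02 -1.58366709e-04  3.32612937e-01]
```

jog_arm(moves=[0,0,9,0,0,0,1,0,0,9,0,0,0,1,0,0,9,0,0,0,1,0,0,9,0,0,0,1,0,0,9,0,0,0,1])

```text
clock: 16.0
eef_pos: [0.5259, 0.1117, 0.3836]
ee_rot: [[0.918, -0.216, 0.333], [-0.203, -0.976, -0.072], [0.341, -0.001, -0.94]]
contact_force: [-0.1, 0.1, -5.0]
grip_width: 0.422
```

```bash
python3 - <<'E'
from h import *
c=cap('wrist','w10.png');o=c['obs'];print(o['clock'],o['eef_pos'],o['contact_force'],o['grip_width'],o['q'].round(2))
print((o['eef_pos']-SP.go)@SP.G); print((SP.G.T@o['ee_rot']).round(3))
# expected blank pts if centred in tool
T=np.array(o['ee_rot'])
print(proj(c,[o['eef_pos']+T@np.array(p) for p in [(-.004,-.02,.053),(-.004,.02,.053),(.004,-.02,.053),(.004,.02,.053),(.004,-.02,.203),(.004,.02,.203)]]).round(1).tolist())
R=toolR(-SP.G[:,2],-SP.G[:,1])
plan(SP.g([.0045,0,.303]),R,5,grip=1)
c=cap('side');a=c['pixels'][100:400,180:440];cv2.imwrite('pics/s10z.png',cv2.resize(a,None,fx=2,fy=2))
E
```

```text
16.0 [0.5258836  0.11173378 0.3835763 ] [-0.07840693  0.06426894 -4.98652199] 0.42249411592980207 [-1.12  0.44  1.09  1.97 -0.44  0.66 -1.61]
[ 3.22646875e-02 -1.40095176e-05  3.32599318e-01]
[[ 1.    -0.008 -0.001]
 [-0.008 -1.    -0.001]
 [-0.001  0.001 -1.   ]]
[[266.2, 350.2], [370.9, 350.1], [265.4, 331.4], [371.6, 331.3], [291.4, 230.5], [345.1, 230.5]]
total mm 40.462217395490455 deg 0.7116197257421182
[0.0, 0.0, -0.1, -5.5, 0.1, 5.9, 1, 0.0, 0.0, -0.1, -5.5, 0.1, 5.9, 1, 0.0, 0.0, -0.1, -5.5, 0.0, 5.9, 1, 0.0, 0.0, -0.1, -5.5, 0.0, 5.9, 1, 0.0, 0.0, -0.1, -5.5, 0.0, 5.9, 1]
```

View pics/w10.png

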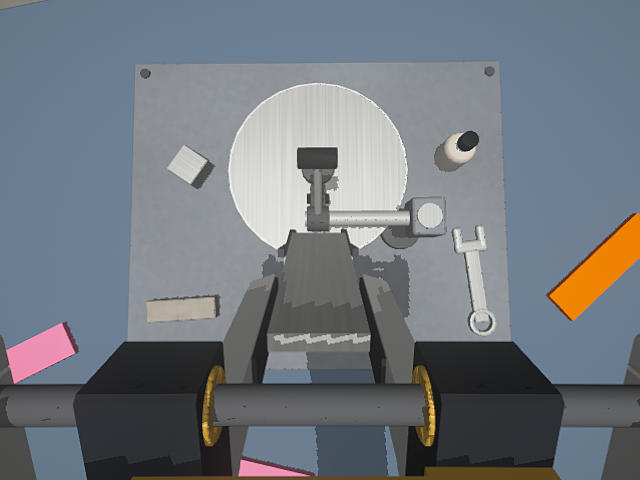

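View pics/s10z.png

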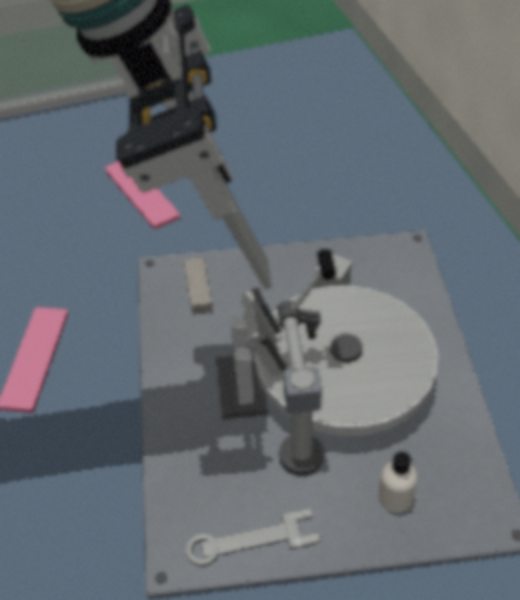

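jog_arm(moves=[0,0,-0.1,-6,0,7,1,0,0,-0.1,-6,0,7,1,0,0,-0.1,-6,0,7,1,0,0,-0.1,-5,0,7,1,0,0,0,-2,0,4,1])

```text
clock: 16.73
eef_pos: [0.5137, 0.1139, 0.3446]
ee_rot: [[0.92, -0.205, 0.333], [-0.192, -0.979, -0.073], [0.341, 0.003, -0.94]]
contact_force: [0.6, 0.1, -3.8]
grip_width: 0.423
```

```bash
python3 - <<'E'
from h import *
c=cap('wrist','w11.png');o=c['obs'];print(o['clock'],o['eef_pos'],o['contact_force'],o['grip_width'],o['q'].round(2))
print((o['eef_pos']-SP.go)@SP.G); print((SP.G.T@o['ee_rot']).round(3))
a=c['pixels'][100:380,180:460];cv2.imwrite('pics/w11z.png',cv2.resize(a,None,fx=2.1,fy=2.1,interpolation=2))
c=cap('side');a=c['pixels'][180:330,230:380];cv2.imwrite('pics/s11z.png',cv2.resize(a,None,fx=4,fy=4,interpolation=2))
E
```

```text
16.725 [0.51374384 0.11389253 0.34464854] [ 0.58361155  0.06707309 -3.81689804] 0.4231591122183797 [-1.08  0.46  1.02  2.05 -0.5   0.55 -1.56]
[ 0.00737048 -0.00042643  0.30023401]
[[ 1.     0.003 -0.001]
 [ 0.003 -1.    -0.002]
 [-0.001  0.002 -1.   ]]
```

View pics/w11z.png

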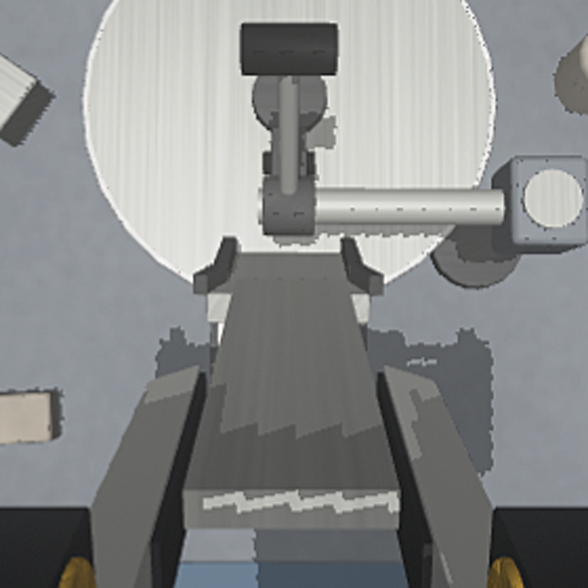

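View pics/s11z.png

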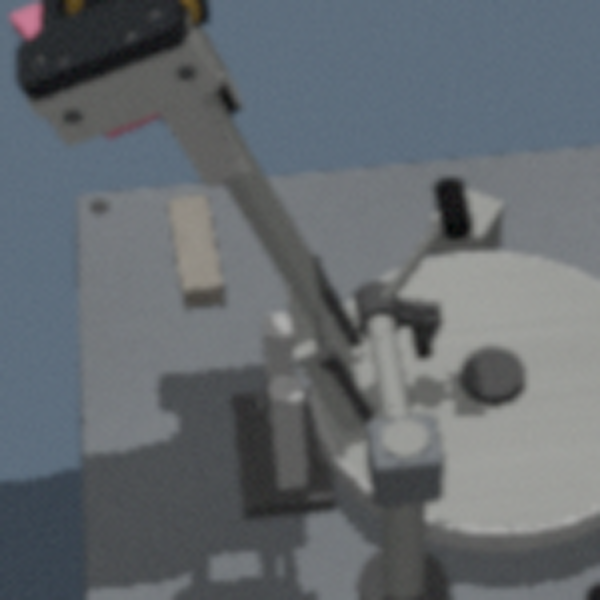

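jog_arm(moves=[0,0,0,0,-0.5,5,1,0,0,0,0,-0.5,5,1,0,0,0,0,0,5,1,0,0,0,0,0,5,1,0,0,0,0,0,5,1])

```text
clock: 17.45
eef_pos: [0.5228, 0.113, 0.3215]
ee_rot: [[0.92, -0.206, 0.334], [-0.192, -0.979, -0.073], [0.342, 0.002, -0.94]]
contact_force: [0.3, -0.1, -5.3]
grip_width: 0.427
```

```bash
python3 - <<'E'
from h import *
c=cap('wrist','w12.png');o=c['obs'];print(o['clock'],o['eef_pos'],o['contact_force'],o['grip_width'],o['q'].round(2))
print((o['eef_pos']-SP.go)@SP.G); print((SP.G.T@o['ee_rot']).round(3))
a=c['pixels'][100:380,180:460];cv2.imwrite('pics/w12z.png',cv2.resize(a,None,fx=2.1,fy=2.1,interpolation=2))
E
```

```text
17.45 [0.5228032  0.11300302 0.32148728] [ 0.26277704 -0.10311591 -5.29119837] 0.42692080555566914 [-1.01  0.49  0.94  2.06 -0.55  0.5  -1.52]
[0.00794964 0.00058705 0.27537552]
[[ 1.     0.003 -0.   ]
 [ 0.003 -1.    -0.002]
 [-0.     0.002 -1.   ]]
```

View pics/w12z.png

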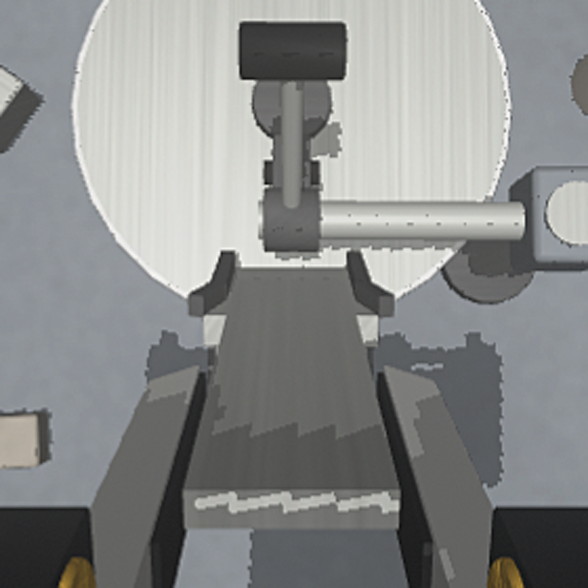

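jog_arm(moves=[0,0,0,-0.4,0,8,1,0,0,0,-0.4,0,8,1,0,0,0,-0.4,0,8,1,0,0,0,-0.4,0,8,1,0,0,0,-0.4,0,8,1])

```text
clock: 18.12
eef_pos: [0.5344, 0.1105, 0.283]
ee_rot: [[0.92, -0.206, 0.334], [-0.192, -0.979, -0.073], [0.342, 0.002, -0.94]]
contact_force: [-0.9, 1.1, -4.3]
grip_width: 0.422
```

```bash
python3 - <<'E'
from h import *
c=cap('wrist','w13.png');o=c['obs'];print(o['clock'],o['eef_pos'],o['contact_force'],o['grip_width'],o['q'].round(2))
print((o['eef_pos']-SP.go)@SP.G); print((SP.G.T@o['ee_rot']).round(3))
a=c['pixels'][100:380,180:460];cv2.imwrite('pics/w13z.png',cv2.resize(a,None,fx=2.1,fy=2.1,interpolation=2))
E
```

```text
18.125 [0.53437318 0.110495   0.2829759 ] [-0.94850434  1.09575865 -4.29900888] 0.421924295503696 [-0.9   0.54  0.82  2.08 -0.63  0.41 -1.45]
[0.00590261 0.00053936 0.23513762]
[[ 1.     0.003 -0.   ]
 [ 0.003 -1.    -0.002]
 [-0.     0.002 -1.   ]]
```

View pics/w13z.png

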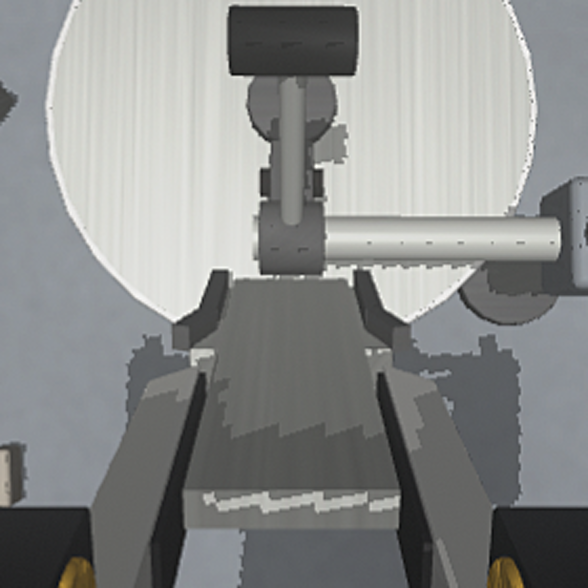

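jog_arm(moves=[0,0,0,-0.3,0,5.5,1,0,0,0,-0.3,0,5.5,1,0,0,0,-0.3,0,5.5,1,0,0,0,-0.3,0,5.5,1,0,0,0,-0.3,0,5.5,1])

```text
clock: 18.8
eef_pos: [0.5426, 0.1088, 0.2572]
ee_rot: [[0.919, -0.206, 0.335], [-0.193, -0.979, -0.073], [0.343, 0.002, -0.939]]
contact_force: [1.2, 0.4, -3.5]
grip_width: 0.423
```

```bash
python3 - <<'E'
from h import *
o=ctrl.get_obs();print(o['clock'],o['eef_pos'],o['contact_force'],SP.G.T@o['contact_force'],o['q'].round(2))
print((o['eef_pos']-SP.go)@SP.G); print((SP.G.T@o['ee_rot']).round(3))
E
```

```text
18.8 [0.5426071  0.10875053 0.25717811] [ 1.19416473  0.44147038 -3.4694482 ] [-0.17524644  0.680104   -3.62832517] [-0.83  0.57  0.73  2.09 -0.68  0.35 -1.41]
[0.00498834 0.00054494 0.20801695]
[[ 1.     0.003  0.001]
 [ 0.003 -1.    -0.001]
 [ 0.001  0.001 -1.   ]]
```

jog_arm(moves=[0,0,0,-0.2,0,1.1,1,0,0,0,-0.2,0,1.1,1,0,0,0,-0.2,0,1.1,1,0,0,0,-0.2,0,1.1,1,0,0,0,-0.2,0,1.1,1])

```text
clock: 19.42
eef_pos: [0.544, 0.1085, 0.2524]
ee_rot: [[0.919, -0.206, 0.337], [-0.193, -0.979, -0.073], [0.345, 0.002, -0.939]]
contact_force: [2.5, -1.3, 1.8]
grip_width: 0.425
```

```bash
python3 - <<'E'
from h import *
o=ctrl.get_obs();print(o['clock'],o['eef_pos'],o['contact_force'],SP.G.T@o['contact_force'],o['q'].round(2))
print((o['eef_pos']-SP.go)@SP.G); print((SP.G.T@o['ee_rot']).round(3))
E
```

```text
19.425 [0.54398939 0.10847093 0.2523805 ] [ 2.50179611 -1.32936767  1.77888935] [ 3.16768476 -0.78016513  0.74011154] [-0.82  0.58  0.71  2.09 -0.7   0.33 -1.4 ]
[0.00467263 0.00055885 0.20302635]
[[ 1.     0.002  0.003]
 [ 0.002 -1.    -0.001]
 [ 0.003  0.001 -1.   ]]
```

jog_arm(moves=[0,0,0,-0.4,0,0.6,1,0,0,0,0,0,0,1,0,0,0,0,0,0,0.55,0,0,0,0,0,0,0.4,0,0,0,0,0,0,0.3])

```text
clock: 20.05
eef_pos: [0.5421, 0.1089, 0.2506]
ee_rot: [[0.92, -0.205, 0.333], [-0.192, -0.979, -0.072], [0.341, 0.003, -0.94]]
contact_force: [-0.4, 0.8, 0.0]
grip_width: 0.628
```

```bash
python3 - <<'E'
from h import *
c=cap('wrist','w14.png');o=c['obs'];print(o['clock'],o['eef_pos'],o['contact_force'],SP.G.T@o['contact_force'],o['grip_width'])
print((o['eef_pos']-SP.go)@SP.G)
cs=cap('side'); overlay(cs,SP,'ov_s14.png',(230,170),(150,150),4)
E
```

```text
20.05 [0.54211923 0.10887463 0.25056086] [-0.35025799  0.80370254  0.02650121] [-0.46990036  0.71331698  0.19923174] 0.6276060936415138
[0.00225244 0.0005649  0.20197081]
```

View pics/w14.png

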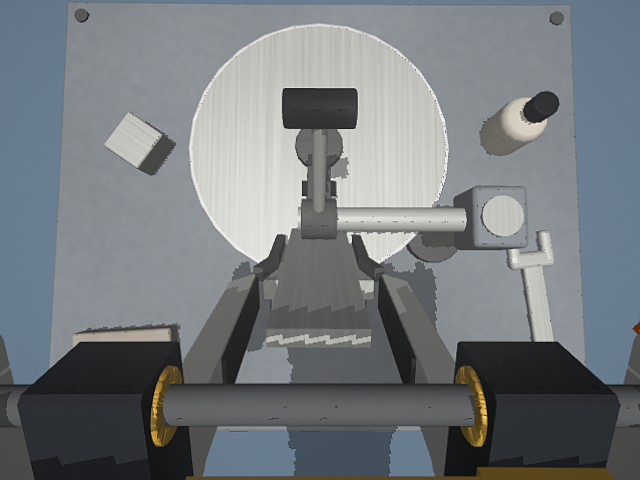

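View pics/ov_s14.png

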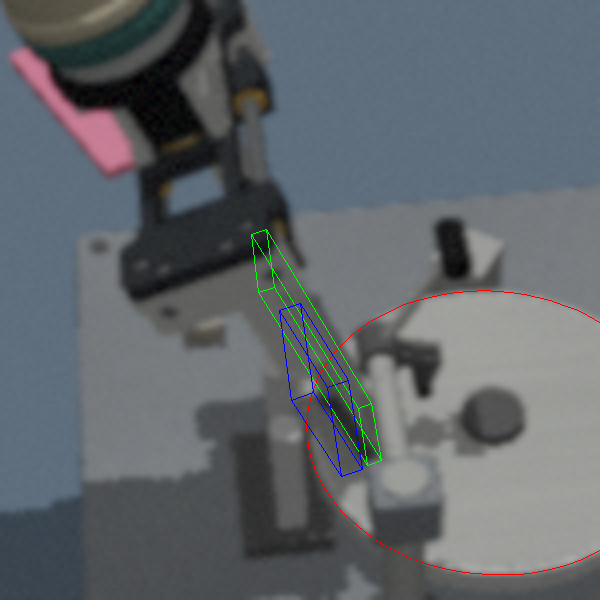

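jog_arm(moves=[0,0,0,0,0,-5,0.3,0,0,0,0,0,-10,0.2,0,0,0,0,0,-15,0.2,0,0,0,0,0,-20,0.2,0,0,0,0,0,-20,0.2])

```text
clock: 20.78
eef_pos: [0.519, 0.1138, 0.3179]
ee_rot: [[0.92, -0.206, 0.334], [-0.193, -0.979, -0.072], [0.342, 0.002, -0.94]]
contact_force: [0.0, 0.3, 0.0]
grip_width: 0.8
```

```bash
python3 - <<'E'
from h import *
c=cap('wrist','w15.png');o=c['obs'];print(o['clock'],o['eef_pos'],o['contact_force'],o['grip_width'],o['q'].round(2))
print((o['eef_pos']-SP.go)@SP.G)
overlay(c,SP,'ov_w15.png',(0,0),(640,480),1.25)
cs=cap('side'); overlay(cs,SP,'ov_s15.png',(230,170),(150,150),4)
E
```

```text
20.775 [0.51895038 0.11375447 0.31786795] [0.00928741 0.31540256 0.02740028] 0.80049399399294 [-1.02  0.49  0.94  2.08 -0.56  0.49 -1.51]
[0.00302359 0.00052103 0.27331684]
```

View pics/ov_w15.png

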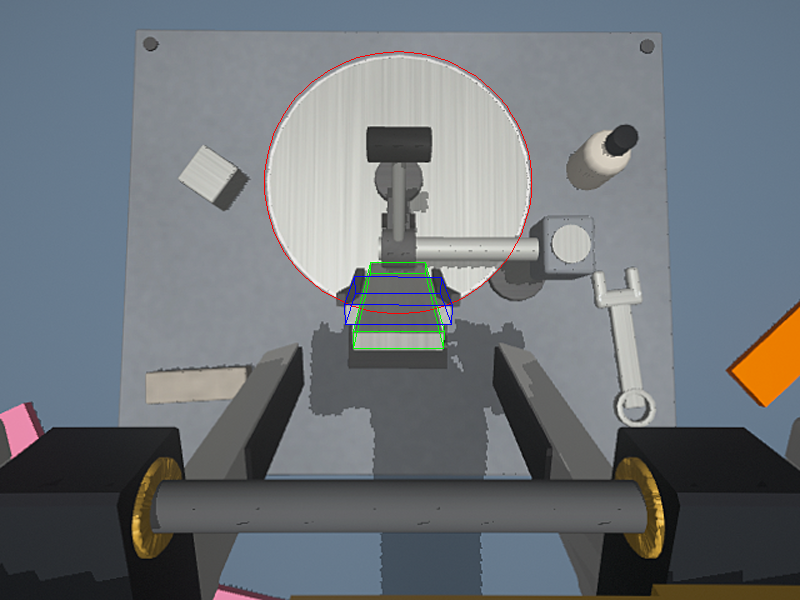

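View pics/ov_s15.png

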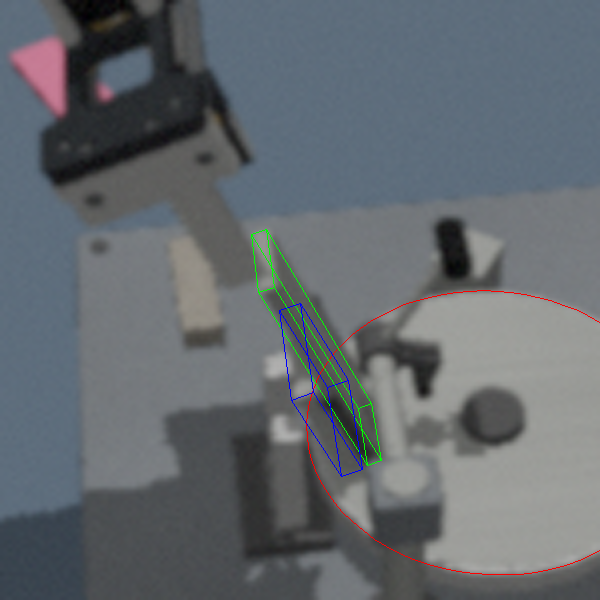

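```bash
python3 - <<'E'
from h import *
o=ctrl.get_obs()
R=toolR([0,0,-1],-SP.R[:,1])
p=SP.st([.0374,0.001,.326]);plan(p,R,10,grip=0.2)
E
```

```text
total mm 127.65192817935907 deg 20.144460966841066
[-0.0, -2.0, 0.0, 12.2, 0.0, 3.7, 0.2, -0.0, -2.0, 0.0, 12.3, 0.0, 3.3, 0.2, -0.0, -2.0, 0.0, 12.4, 0.0, 2.8, 0.2, -0.0, -2.0, 0.0, 12.5, 0.0, 2.4, 0.2, -0.0, -2.0, 0.0, 12.6, 0.0, 2.0, 0.2]
[-0.0, -2.0, 0.0, 12.7, 0.0, 1.5, 0.2, -0.0, -2.0, 0.0, 12.7, 0.0, 1.1, 0.2, -0.0, -2.0, 0.0, 12.7, 0.0, 0.6, 0.2, -0.0, -2.0, 0.0, 12.8, 0.0, 0.2, 0.2, -0.0, -2.0, 0.0, 12.8, 0.0, -0.3, 0.2]
```

jog_arm(moves=[0,-2,0,12.2,0,1.7,0.2,0,-2,0,12.3,0,1.3,0.2,0,-2,0,12.4,0,2.8,0.2,0,-2,0,12.5,0,2.4,0.2,0,-2,0,12.6,0,2,0.2])

```text
clock: 21.5
eef_pos: [0.5806, 0.1009, 0.3235]
ee_rot: [[0.964, -0.205, 0.168], [-0.202, -0.979, -0.037], [0.172, 0.002, -0.985]]
contact_force: [0.4, -0.1, -0.7]
grip_width: 0.798
```

jog_arm(moves=[0,-2,0,12.7,0,1.5,0.2,0,-2,0,12.7,0,1.1,0.2,0,-2,0,12.7,0,0.6,0.2,0,-2,0,12.8,0,0.2,0.2,0,-2,0,12.8,0,-0.3,0.2])

```text
clock: 22.12
eef_pos: [0.6431, 0.0878, 0.3269]
ee_rot: [[0.979, -0.205, -0.002], [-0.205, -0.979, -0.002], [-0.002, 0.002, -1.0]]
contact_force: [0.2, 1.1, 0.0]
grip_width: 0.804
```

```bash
python3 - <<'E'
from h import *
c=cap('wrist','w16.png');o=c['obs'];print(o['clock'],o['eef_pos'],o['contact_force'],o['grip_width'],o['q'].round(2))
print((o['eef_pos']-SP.o)@SP.R,(SP.R.T@o['ee_rot']).round(3))
T=np.array(o['ee_rot']);print(proj(c,[o['eef_pos']+T@[0,0,.078+.044]]))
R=toolR([0,0,-1],-SP.R[:,1])
p=SP.st([.0374,0.001,.281]);plan(p,R,5,grip=0.2)
E
```

```text
22.125 [0.6430589  0.08784047 0.3268739 ] [0.15468141 1.14119012 0.00228291] 0.8035304711334083 [-0.62  0.73  0.81  1.5  -0.55  1.15 -1.48]
[0.03614565 0.00097692 0.3268739 ] [[ 1.     0.003 -0.002]
 [ 0.003 -1.    -0.002]
 [-0.002  0.002 -1.   ]]
[[318.42168526 276.27402309]]
total mm 45.829065671166894 deg 0.21035478948974973
[0.0, 0.0, 0.0, -0.1, -0.1, 9.2, 0.2, 0.0, 0.0, 0.0, -0.1, -0.1, 9.2, 0.2, 0.0, 0.0, 0.0, -0.1, -0.1, 9.2, 0.2, 0.0, 0.0, 0.0, -0.1, -0.1, 9.2, 0.2, 0.0, 0.0, 0.0, -0.1, -0.1, 9.2, 0.2]
```

View pics/w16.png

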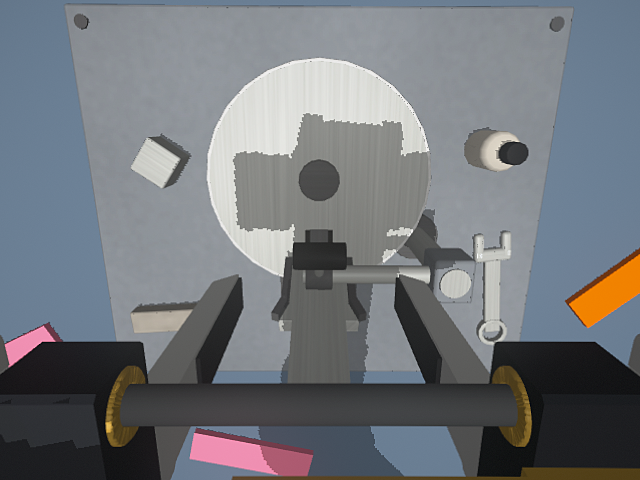

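```bash
python3 - <<'E'
from h import *
cw=cap('wrist');cs=cap('side','s16.png')
a=cs['pixels'][200:290,300:390];cv2.imwrite('pics/s16z.png',cv2.resize(a,None,fx=6,fy=6,interpolation=2))
print(ctrl.boxes_of('side','lever_knob'))
for z in (.19,.195,.2,.205):
  k=atz(cw,(319.5,255),z);print(z,(k-SP.o)@SP.R, proj(cs,k))
for al in (55,60,65,67):
  a=np.radians(al);p=SP.st([.0066+.078*np.cos(a),0.001,.1303+.078*np.sin(a)]);print(al,p,proj(cw,p),proj(cs,p))
E
```

```text
[{'uv': [332.4, 253.9], 'p': 0.83}, {'uv': [309.1, 367.0], 'p': 0.28}]
0.19 [ 0.04538583 -0.00054361  0.19      ] [[343.14666392 235.14695356]]
0.195 [ 0.04703694 -0.00050547  0.195     ] [[344.05215149 233.25239235]]
0.2 [ 0.04868805 -0.00046732  0.2       ] [[344.96498307 231.34240795]]
0.205 [ 0.05033916 -0.00042917  0.205     ] [[345.88524468 229.41681899]]
55 [0.65792499 0.08470418 0.19419386] [[316.85192838 247.33393388]] [[346.08005952 232.79345143]]
60 [0.65231144 0.08589737 0.19784998] [[316.84712676 259.02523653]] [[343.24476055 231.75189243]]
65 [0.64640756 0.08715228 0.20099201] [[316.84159615 271.10438143]] [[340.23188652 230.90531144]]
67 [0.64397472 0.0876694  0.20209938] [[316.83919488 276.00455311]] [[338.98258944 230.62344713]]
```

View pics/s16z.png

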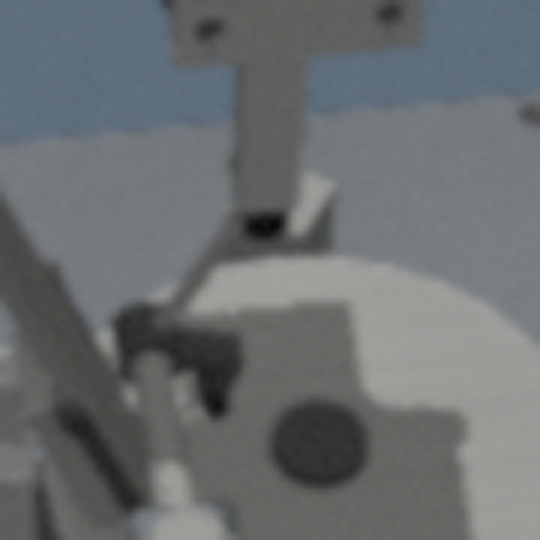

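jog_arm(moves=[0,0,0,3,0,5,0.2,0,0,0,3,0,12,0.2,0,0,0,3,0,12,0.3,0,0,0,2,0,12,0.5,0,0,0,0,0,11,0.5])

```text
clock: 22.95
eef_pos: [0.6533, 0.0854, 0.2744]
ee_rot: [[0.979, -0.206, -0.001], [-0.206, -0.979, -0.003], [-0.001, 0.003, -1.0]]
contact_force: [0.4, 0.3, -0.1]
grip_width: 0.528
```

```bash
python3 - <<'E'
from h import *
c=cap('wrist','w17.png');o=c['obs'];print(o['clock'],o['eef_pos'],o['contact_force'],o['grip_width'],o['q'].round(2))
print((o['eef_pos']-SP.o)@SP.R)
T=np.array(o['ee_rot']);print(proj(c,[o['eef_pos']+T@[0,0,.078]]))
E
```

```text
22.95 [0.65334912 0.08544819 0.2743697 ] [ 0.42502649  0.26627265 -0.13053572] 0.5275355185406818 [-0.59  0.79  0.77  1.53 -0.6   1.07 -1.44]
[0.04670839 0.00077638 0.2743697 ]
[[318.53215955 312.75076258]]
```

View pics/w17.png

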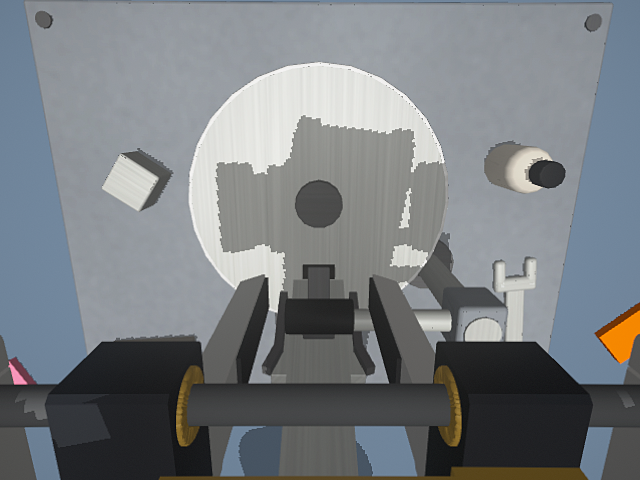

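jog_arm(moves=[0,0,0,-1,0.5,0,1,0,0,0,0,0,0,1,0,0,0,0,0,0,1,0,0,0,0,0,0,1,0,0,0,0,0,0,1])

```text
clock: 23.62
eef_pos: [0.6526, 0.0853, 0.276]
ee_rot: [[0.979, -0.205, 0.0], [-0.205, -0.979, -0.002], [0.001, 0.002, -1.0]]
contact_force: [-0.4, 0.5, 1.1]
grip_width: 0.313
```

```bash
python3 - <<'E'
from h import *
o=ctrl.get_obs();print(o['eef_pos'],o['contact_force'],o['grip_width']);h=(o['eef_pos']-SP.o)@SP.R;print(h)
a0=58.5
a=np.radians(np.linspace(a0,a0-5*8.5,6));print(np.c_[78*np.diff(np.cos(a)),-78*np.diff(np.sin(a))].round(1).tolist())
E
```

```text
[0.6525859  0.08526078 0.2760391 ] [-0.39746659  0.52257096  1.13182898] 0.31264210717314117
[0.04600082 0.00043438 0.2760391 ]
[[9.4, 6.8], [8.3, 8.1], [7.0, 9.2], [5.6, 10.1], [4.0, 10.8]]
```

jog_arm(moves=[0,0,0,9.5,0,6.6,1,0,0,0,8.4,0,8,1,0,0,0,7.2,0,9.1,1,0,0,0,5.8,0,10,1,0,0,0,4.2,0,10.7,1])

```text
clock: 24.25
eef_pos: [0.689, 0.0774, 0.2322]
ee_rot: [[0.979, -0.206, 0.005], [-0.206, -0.979, -0.003], [0.005, 0.002, -1.0]]
contact_force: [2.2, -0.0, 4.3]
grip_width: 0.313
```

jog_arm(moves=[0,0,0,0,0,0,1,0,0,0,0,0,0,1,0,0,0,0,0,0,1,0,0,0,0,0,0,1,0,0,0,0,0,0,1])

```text
clock: 24.88
eef_pos: [0.6889, 0.0775, 0.232]
ee_rot: [[0.979, -0.206, 0.005], [-0.206, -0.979, -0.003], [0.006, 0.002, -1.0]]
contact_force: [6.3, -0.3, 1.7]
grip_width: 0.315
```

```bash
cat >> h.py <<'E'
def lev():
    o=ctrl.get_obs();h=(o['eef_pos']+np.array(o['ee_rot'])@[0,0,.078]-SP.o)@SP.R
    d=h-[.0065,0,.1304];print(o['clock'],'hold',h.round(4),'alpha',np.degrees(np.arctan2(d[2],d[0])).round(2),'r',np.hypot(d[0],d[2]).round(4),'F st',(SP.R.T@o['contact_force']).round(2),'g',o['grip_width'])
    return o
E
python3 -c "
from h import *;lev()"
```

```text
24.875 hold [0.0835 0.0002 0.154 ] alpha 17.02 r 0.0806 F st [6.18 1.04 1.72] g 0.31468658359357926
```

jog_arm(moves=[0,0,0,0.8,0,1.9,1,0,0,0,0.8,0,1.9,1,0,0,0,0.7,0,1.9,1,0,0,0,0.6,0,1.9,1,0,0,0,0.5,0,1.8,1])

```text
clock: 25.5
eef_pos: [0.6913, 0.0769, 0.2226]
ee_rot: [[0.979, -0.206, 0.003], [-0.206, -0.979, -0.003], [0.003, 0.002, -1.0]]
contact_force: [4.9, -0.3, 5.5]
grip_width: 0.316
```

```bash
python3 -c "
from h import *;lev()"
```

```text
25.5 hold [0.0859 0.0002 0.1446] alpha 10.16 r 0.0807 F st [4.86 0.77 5.47] g 0.31588805089822264
```

jog_arm(moves=[0,0,0,0.3,0,0.6,1,0,0,0,0.3,0,0.6,1,0,0,0,0.2,0,0.6,1,0,0,0,0.2,0,0.6,1,0,0,0,0,0,0.6,1])

```text
clock: 26.12
eef_pos: [0.6919, 0.0768, 0.2194]
ee_rot: [[0.979, -0.206, 0.002], [-0.206, -0.979, -0.002], [0.002, 0.002, -1.0]]
contact_force: [5.7, -0.0, 4.2]
grip_width: 0.317
```

```bash
python3 -c "
from h import *;lev()"
```

```text
26.125 hold [0.0864 0.0002 0.1414] alpha 7.8 r 0.0807 F st [5.61 1.15 4.23] g 0.3170809994395091
```

jog_arm(moves=[0,0,0,0.2,0,0.6,1,0,0,0,0.2,0,0.6,1,0,0,0,0.2,0,0.6,1,0,0,0,0,0,0.6,1,0,0,0,0,0,0.6,1])

```text
clock: 26.75
eef_pos: [0.6923, 0.0768, 0.2162]
ee_rot: [[0.979, -0.206, 0.001], [-0.206, -0.979, -0.002], [0.002, 0.002, -1.0]]
contact_force: [4.9, -0.2, 5.0]
grip_width: 0.317
```

```bash
python3 - <<'E'
from h import *
lev()
cs=cap('side');a=cs['pixels'][210:320,290:400];cv2.imwrite('pics/s18z.png',cv2.resize(a,None,fx=5,fy=5,interpolation=2))
E
```

```text
26.75 hold [0.0868 0.0002 0.1382] alpha 5.56 r 0.0807 F st [4.82 0.81 4.99] g 0.31707531429646085
```

View pics/s18z.png

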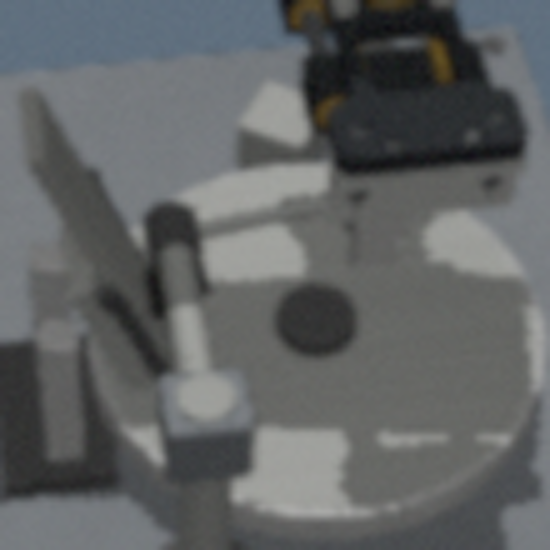

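jog_arm(moves=[0,0,0,0,0,0.6,1,0,0,0,0,0,0.6,1,0,0,0,0,0,0.6,1,0,0,0,0,0,0,1,0,0,0,0,0,0,1])

```text
clock: 27.42
eef_pos: [0.6925, 0.0767, 0.2146]
ee_rot: [[0.979, -0.206, 0.002], [-0.206, -0.979, -0.002], [0.002, 0.002, -1.0]]
contact_force: [5.3, 0.2, 4.6]
grip_width: 0.316
```

```bash
python3 -c "
from h import *;lev()"
```

```text
27.425 hold [0.087  0.0002 0.1366] alpha 4.39 r 0.0807 F st [5.15 1.31 4.64] g 0.3157797040098613
```

jog_arm(moves=[0,0,0,0.4,0,0.4,1,0,0,0,0.3,0,0.4,1,0,0,0,0.3,0,0.4,1,0,0,0,0,0,0,1,0,0,0,0,0,0,1])

```text
clock: 28.05
eef_pos: [0.6928, 0.0766, 0.2132]
ee_rot: [[0.979, -0.206, 0.0], [-0.206, -0.979, -0.002], [0.0, 0.002, -1.0]]
contact_force: [3.7, -0.2, 6.1]
grip_width: 0.319
```

```bash
python3 - <<'E'
from h import *
lev()
c=cap('wrist','w19.png');lev()
ct=cap('top')
E
```

```text
28.05 hold [0.0871 0.0002 0.1352] alpha 3.37 r 0.0808 F st [3.69 0.6  6.13] g 0.3188709185723307
28.1 hold [0.0871 0.0002 0.1352] alpha 3.38 r 0.0808 F st [3.45 1.15 5.84] g 0.31912621811429587
```

View pics/w19.png

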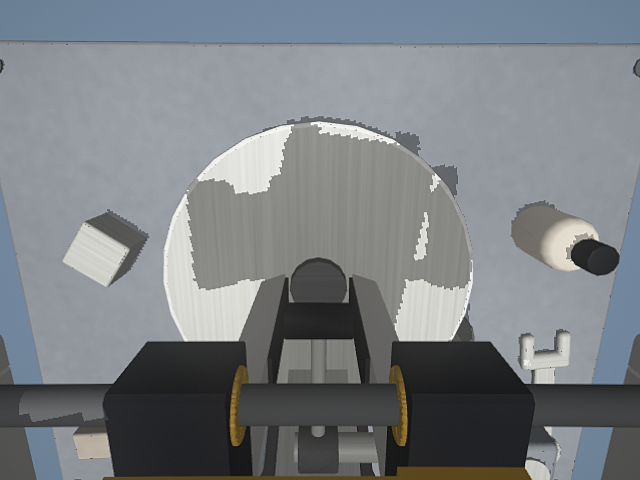

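jog_arm(moves=[0,0,0,0,0,0.4,1,0,0,0,0,0,0.4,1,0,0,0,0,0,0,1,0,0,0,0,0,0,1,0,0,0,0,0,0,1])

```text
clock: 28.78
eef_pos: [0.6928, 0.0766, 0.2125]
ee_rot: [[0.979, -0.206, 0.0], [-0.206, -0.979, -0.002], [0.001, 0.002, -1.0]]
contact_force: [4.4, 0.2, 5.5]
grip_width: 0.317
```

```bash
python3 - <<'E'
from h import *
lev()
c=cap('wrist');lev()
cs=cap('side');lev();a=cs['pixels'][210:320,290:400];cv2.imwrite('pics/s19z.png',cv2.resize(a,None,fx=5,fy=5,interpolation=2))
E
```

```text
28.775 hold [0.0872 0.0002 0.1345] alpha 2.88 r 0.0808 F st [4.28 1.15 5.52] g 0.3167731126738364
28.825 hold [0.0872 0.0002 0.1345] alpha 2.88 r 0.0808 F st [3.61 0.36 5.23] g 0.315928707218392
28.875 hold [0.0872 0.0002 0.1344] alpha 2.87 r 0.0808 F st [3.6  0.84 4.38] g 0.31459313468403166
```

View pics/s19z.png

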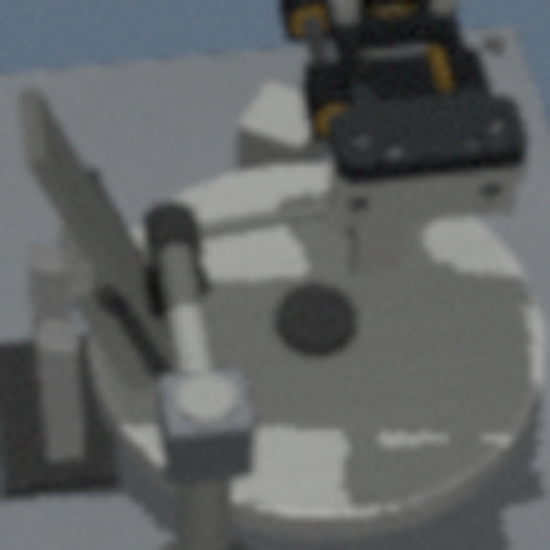

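jog_arm(moves=[0,0,0,0,0,0,0.6,0,0,0,0,0,0,0.5,0,0,0,0,0,0,0.4,0,0,0,0,0,-2,0.4,0,0,0,0,0,-8,0.4])

```text
clock: 29.5
eef_pos: [0.6922, 0.0767, 0.2218]
ee_rot: [[0.979, -0.206, -0.002], [-0.206, -0.979, -0.002], [-0.001, 0.003, -1.0]]
contact_force: [0.8, -0.0, 0.1]
grip_width: 0.6
```

jog_arm(moves=[0,0,0,0,0,-15,0.4,0,0,0,0,0,-20,0.4,0,0,0,0,0,-10,0.7,0,0,0,0,0,0,1,0,0,0,0,0,0,1])

```text
clock: 30.12
eef_pos: [0.6923, 0.0769, 0.2666]
ee_rot: [[0.979, -0.206, -0.001], [-0.206, -0.979, -0.002], [-0.001, 0.002, -1.0]]
contact_force: [-0.4, 0.7, -0.2]
grip_width: 0.318
```

```bash
python3 - <<'E'
from h import *
o=lev()
c=cap('wrist','w20.png')
T=np.array(o['ee_rot'])
for al in (14,10,6,3):
  a=np.radians(al);p=SP.st([.0065+.078*np.cos(a),0.0,.1304+.078*np.sin(a)]);print(al,proj(c,p))
cs=cap('side');a=cs['pixels'][210:320,290:400];cv2.imwrite('pics/s20z.png',cv2.resize(a,None,fx=5,fy=5,interpolation=2))
a=cv2.imread('pics/side0.png')[210:320,290:400];cv2.imwrite('pics/s0z.png',cv2.resize(a,None,fx=5,fy=5,interpolation=2))
E
```

```text
30.125 hold [0.0865 0.0003 0.1886] alpha 36.02 r 0.0989 F st [-0.53  0.65 -0.16] g 0.31766249162419236
14 [[318.86910649 286.85399727]]
10 [[318.83139124 281.17209213]]
6 [[318.79318214 276.31446438]]
3 [[318.7643755  273.19927941]]
```

View pics/s20z.png

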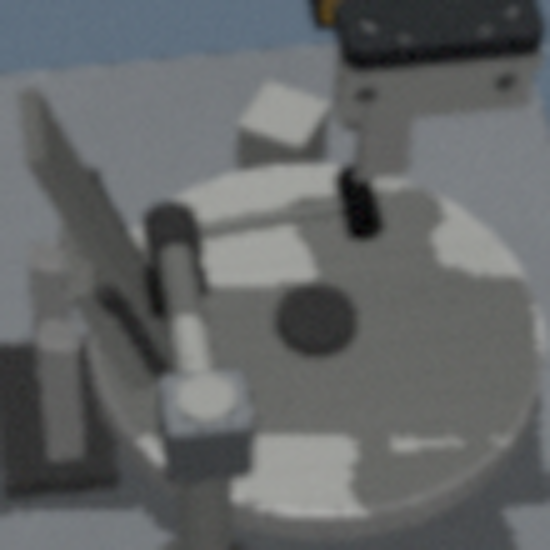

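View pics/s0z.png

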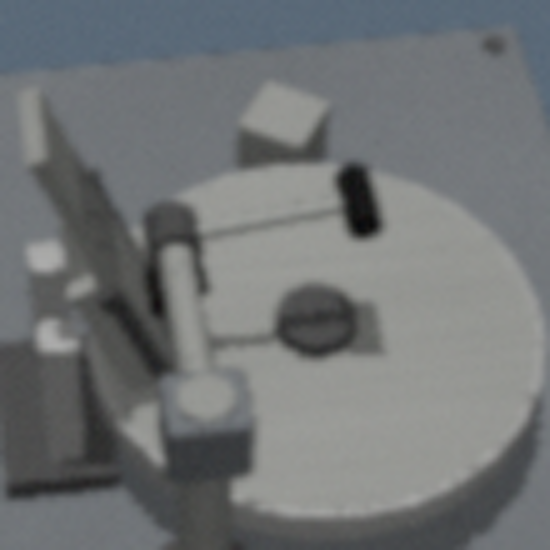

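View pics/w20.png

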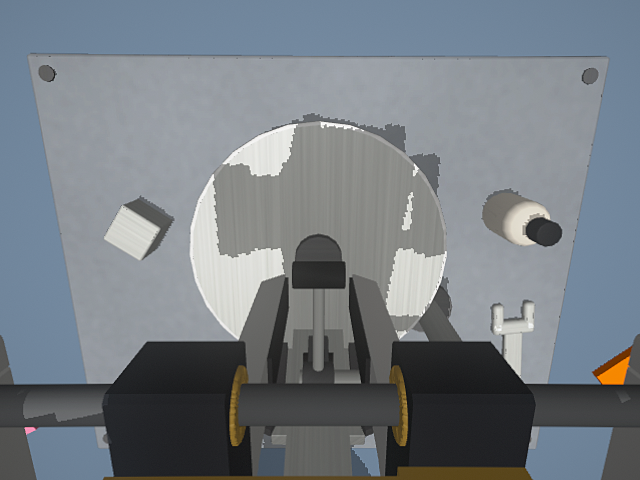

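jog_arm(moves=[0,0,0,-1,0,2,1,0,0,0,-1,0,2,1,0,0,0,-1,0,4,1,0,0,0,0,0,4,1,0,0,0,0,0,3,1])

```text
clock: 30.85
eef_pos: [0.6896, 0.0773, 0.2516]
ee_rot: [[0.979, -0.206, -0.001], [-0.206, -0.979, -0.002], [-0.0, 0.002, -1.0]]
contact_force: [-0.3, 0.4, -0.5]
grip_width: 0.008
```

jog_arm(moves=[0,0,0,0,0,1,1,0,0,0,0,0,1,1,0,0,0,0,0,1,1,0,0,0,0,0,0,1,0,0,0,0,0,0,1])

```text
clock: 31.48
eef_pos: [0.6897, 0.0773, 0.2491]
ee_rot: [[0.979, -0.206, -0.0], [-0.206, -0.979, -0.002], [0.0, 0.002, -1.0]]
contact_force: [-0.7, -0.6, -0.8]
grip_width: 0.009
```

```bash
python3 - <<'E'
from h import *
o=lev();print('tip z',o['eef_pos'][2]-.097)
c=cap('wrist','w21.png')
cs=cap('side');a=cs['pixels'][210:320,290:400];cv2.imwrite('pics/s21z.png',cv2.resize(a,None,fx=5,fy=5,interpolation=2))
E
```

```text
31.475 hold [0.0839 0.0002 0.1711] alpha 27.7 r 0.0875 F st [-0.53 -0.69 -0.77] g 0.009335429463286889
tip z 0.15205600311798237
```

View pics/s21z.png

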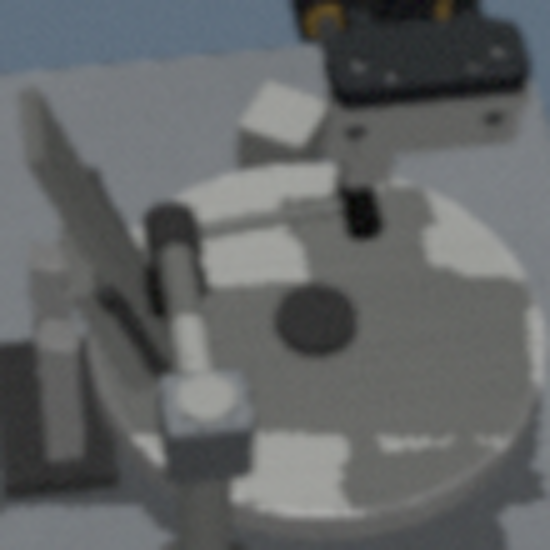

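View pics/w21.png

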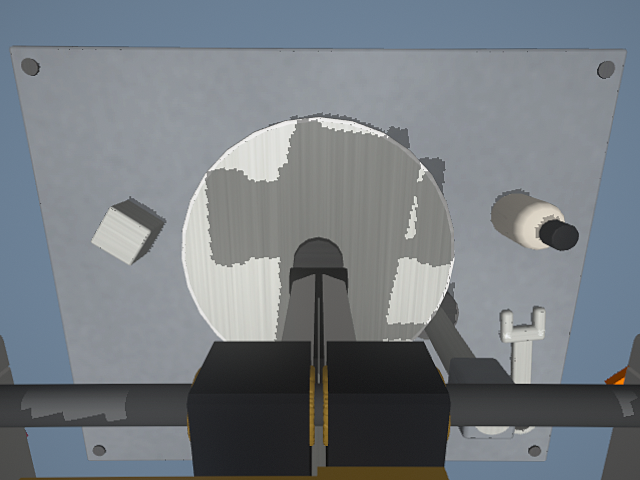

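jog_arm(moves=[0,0,0,0,0,0.8,1,0,0,0,0,0,0.8,1,0,0,0,0,0,0.8,1,0,0,0,0,0,0,1,0,0,0,0,0,0,1])

```text
clock: 32.2
eef_pos: [0.6897, 0.0773, 0.2466]
ee_rot: [[0.979, -0.206, -0.0], [-0.206, -0.979, -0.002], [0.0, 0.002, -1.0]]
contact_force: [-0.4, -0.5, -0.1]
grip_width: 0.006
```

jog_arm(moves=[0,0,0,0,0,0.8,1,0,0,0,0,0,0.8,1,0,0,0,0,0,0,1,0,0,0,0,0,0,1,0,0,0,0,0,0,1])

```text
clock: 32.83
eef_pos: [0.6896, 0.0773, 0.245]
ee_rot: [[0.979, -0.206, -0.001], [-0.206, -0.979, -0.002], [-0.0, 0.002, -1.0]]
contact_force: [-0.5, 0.4, 1.2]
grip_width: 0.003
```

jog_arm(moves=[0,0,0,0,0,0.5,1,0,0,0,0,0,0.5,1,0,0,0,0,0,0,1,0,0,0,0,0,0,1,0,0,0,0,0,0,1])

```text
clock: 33.45
eef_pos: [0.6896, 0.0773, 0.244]
ee_rot: [[0.979, -0.206, -0.0], [-0.206, -0.979, -0.002], [-0.0, 0.002, -1.0]]
contact_force: [0.2, 0.5, 0.6]
grip_width: 0.006
```

jog_arm(moves=[0,0,0,0,0,0.5,1,0,0,0,0,0,0,1,0,0,0,0,0,0,1,0,0,0,0,0,0,1,0,0,0,0,0,0,1])

```text
clock: 34.08
eef_pos: [0.6897, 0.0773, 0.2436]
ee_rot: [[0.979, -0.206, -0.0], [-0.206, -0.979, -0.002], [0.0, 0.002, -1.0]]
contact_force: [-0.7, -0.1, 2.6]
grip_width: 0.004
```

jog_arm(moves=[0,0,0,0,0,0.5,1,0,0,0,0,0,0.5,1,0,0,0,0,0,0,1,0,0,0,0,0,0,1,0,0,0,0,0,0,1])

```text
clock: 34.7
eef_pos: [0.6899, 0.0772, 0.2426]
ee_rot: [[0.979, -0.206, 0.0], [-0.206, -0.979, -0.002], [0.001, 0.002, -1.0]]
contact_force: [-0.5, -0.7, 4.3]
grip_width: 0.003
```

```bash
python3 - <<'E'
from h import *
o=lev();print('tip z',o['eef_pos'][2]-.097)
for i in range(3): cap('side');lev()
E
```

```text
34.7 hold [8.420e-02 1.000e-04 1.646e-01] alpha 23.76 r 0.0849 F st [-0.31 -0.83  4.26] g 0.0026349927743491855
tip z 0.14558433325655265
34.75 hold [8.410e-02 1.000e-04 1.646e-01] alpha 23.76 r 0.0848 F st [ 1.19 -0.71  3.51] g 0.008871151029238569
34.8 hold [0.0841 0.0002 0.1645] alpha 23.75 r 0.0848 F st [0.63 0.63 3.23] g -0.0001318775260723996
34.85 hold [0.0841 0.0002 0.1646] alpha 23.76 r 0.0848 F st [0.59 0.21 3.2 ] g 0.003434833202087325
```

jog_arm(moves=[0,0,0,0,0,0.5,1,0,0,0,0,0,0.5,1,0,0,0,0,0,0,1,0,0,0,0,0,0,1,0,0,0,0,0,0,1])

```text
clock: 35.48
eef_pos: [0.6899, 0.0772, 0.2416]
ee_rot: [[0.979, -0.206, 0.0], [-0.206, -0.979, -0.002], [0.001, 0.002, -1.0]]
contact_force: [0.8, 0.3, 3.1]
grip_width: 0.003
```

jog_arm(moves=[0,0,0,0,0,0.5,1,0,0,0,0,0,0,1,0,0,0,0,0,0,1,0,0,0,0,0,0,1,0,0,0,0,0,0,1])

```text
clock: 36.1
eef_pos: [0.6899, 0.0772, 0.2411]
ee_rot: [[0.979, -0.206, 0.0], [-0.206, -0.979, -0.002], [0.001, 0.002, -1.0]]
contact_force: [4.9, 0.6, 5.4]
grip_width: 0.006
```

jog_arm(moves=[0,0,0,0,0,0.5,1,0,0,0,0,0,0.4,1,0,0,0,0,0,0,1,0,0,0,0,0,0,1,0,0,0,0,0,0,1])

```text
clock: 36.72
eef_pos: [0.6898, 0.0772, 0.2402]
ee_rot: [[0.979, -0.206, -0.0], [-0.206, -0.979, -0.002], [0.0, 0.002, -1.0]]
contact_force: [3.4, 0.1, 5.5]
grip_width: 0.005
```

```bash
python3 - <<'E'
from h import *
for i in range(4): cap('side');o=lev()
print('tip z',o['eef_pos'][2]-.097)
E
```

```text
36.775 hold [0.084  0.0002 0.1621] alpha 22.27 r 0.0838 F st [4.22 0.18 5.1 ] g 0.010946987993636534
36.825 hold [0.084  0.0002 0.1621] alpha 22.27 r 0.0838 F st [3.66 0.08 4.45] g 0.0040988616453341625
36.875 hold [0.0841 0.0002 0.1622] alpha 22.28 r 0.0838 F st [3.9  0.2  5.58] g 0.002594528577026166
36.925 hold [8.400e-02 1.000e-04 1.622e-01] alpha 22.28 r 0.0838 F st [4.14 0.32 4.87] g 0.0007082134999456601
tip z 0.1431514932095547
```

jog_arm(moves=[0,0,0,0,0,0.5,1,0,0,0,0,0,0,1,0,0,0,0,0,0,1,0,0,0,0,0,0,1,0,0,0,0,0,0,1])

```text
clock: 37.55
eef_pos: [0.6898, 0.0772, 0.2397]
ee_rot: [[0.979, -0.206, -0.0], [-0.206, -0.979, -0.002], [0.0, 0.002, -1.0]]
contact_force: [4.7, -0.8, 4.7]
grip_width: 0.008
```

jog_arm(moves=[0,0,0,0,0,-1,1,0,0,0,0,0,-3,1,0,0,0,0,0,-15,1,0,0,0,0,0,-25,1,0,0,0,0,0,-30,1])

```text
clock: 38.17
eef_pos: [0.6888, 0.0776, 0.3142]
ee_rot: [[0.979, -0.206, -0.003], [-0.206, -0.979, -0.002], [-0.003, 0.003, -1.0]]
contact_force: [1.5, -0.1, 0.8]
grip_width: 0.007
```

jog_arm(moves=[0,0,0,10,0,-25,1,0,0,0,10,0,-20,1,0,0,0,0,0,-5,1,0,0,0,0,0,0,1,0,0,0,0,0,0,1])

```text
clock: 38.8
eef_pos: [0.7085, 0.0738, 0.3625]
ee_rot: [[0.979, -0.206, -0.003], [-0.206, -0.979, -0.002], [-0.002, 0.002, -1.0]]
contact_force: [-0.4, 0.2, 0.3]
grip_width: 0.009
```

```bash
python3 - <<'E'
from h import *
o=lev();c=cap('wrist');overlay(c,SP,'ov_w22.png',(0,0),(640,480),1.25)
cs=cap('side');overlay(cs,SP,'ov_s22.png',(270,200),(130,120),5)
a=cs['pixels'][210:320,290:400];cv2.imwrite('pics/s22z.png',cv2.resize(a,None,fx=5,fy=5,interpolation=2))
E
```

```text
38.8 hold [0.1029 0.0007 0.2845] alpha 57.98 r 0.1818 F st [-0.44  0.11  0.32] g 0.008705280703034437
```

View pics/ov_w22.png

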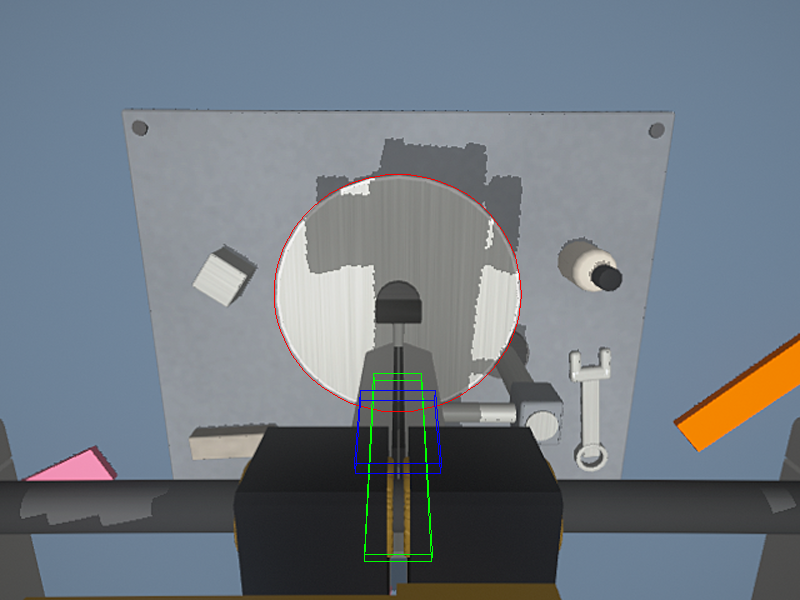

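View pics/s22z.png

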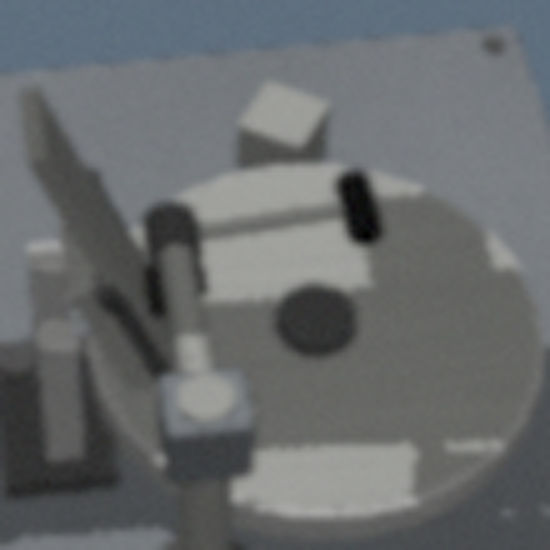

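View pics/ov_s22.png

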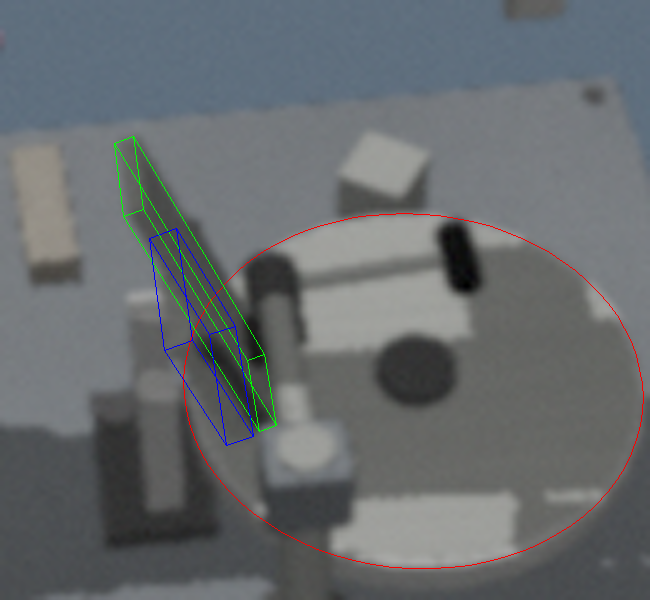

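```bash
python3 -c "
from h import *
print(ctrl.sign_off())"
```

```text
the job is handed in; nothing more can be done
None
```

I raised the lever, drew the blank out and turned it half a turn. I slid it back in plain face outward until its end met the lap, then pressed the lever down. The job was handed in at about 39 s of the 72 s; it reported no verdict.

**Last checks:**
- **Blank:** after release it matched the projected seat outline within about 2 mm in the wrist and side views. The final side view showed no change.
- **Seating:** the hand's reading along the guide when the end met the lap was the same as at the first grasp.
- **Presser:** the last push on the knob read about 5 N, and the knob was left roughly 3 mm lower than at the start. The foot's own force could not be measured; I infer it from these two readings.
- **Bystanders and arm:** the stone, bottle, spanner and test block showed no movement in the pictures. The arm is clear, with a force reading near zero.

**What disagreed:**
- **Lever height:** the lever ended about 8 degrees lower than commanded after I let go of it raised. It stood at roughly 0.85 rad, still above the limits.
- **Knob slip:** the knob slipped in the pads on the first press. I let go and repeated the press from above with closed fingers.

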